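Pack the coat-peg plates and lock the tray

TASK

Pack away the coat-peg set: turn the tray's bar aside by its black knob until it stands along the tray, lay every peg plate that is out on the shelf flat in the compartment marked with a dot of its own colour, round eye in the wide end, and once all are in, turn the bar right back across the compartments to keep them down. Then thread the three rings fully home on the post over the bar, one after another: black rubber first, then steel, then brass. Leave the other things on the shelf where they are.

Things in the scene. Friction and masses are not known exactly. Their poses are not given: they have to be found in the camera images.
- red_mid (a point): Middle of the red coat-peg plate, half-way up. Flat keyhole-shaped plate painted red, 120 mm long, 6 mm thick, 70 g: a straight shank 20 mm wide with a round eye 34 mm across at one end. x runs along the plate towards the eye (plain end 60 mm back from here, far rim of the eye 60 mm ahead); z up. May be absent at a start.
- red_eye (a point): Centre of the round eye of the red plate, 43 mm from its middle along x.
- yellow_mid (a point): Middle of the yellow coat-peg plate, half-way up. Flat keyhole-shaped plate painted yellow, 120 mm long, 6 mm thick, 70 g: a straight shank 20 mm wide with a round eye 34 mm across at one end. x runs along the plate towards the eye (plain end 60 mm back from here, far rim of the eye 60 mm ahead); z up. May be absent at a start.
- yellow_eye (a point): Centre of the round eye of the yellow plate, 43 mm from its middle along x.
- blue_mid (a point): Middle of the blue coat-peg plate, half-way up. Flat keyhole-shaped plate painted blue, 120 mm long, 6 mm thick, 70 g: a straight shank 20 mm wide with a round eye 34 mm across at one end. x runs along the plate towards the eye (plain end 60 mm back from here, far rim of the eye 60 mm ahead); z up. May be absent at a start.
- blue_eye (a point): Centre of the round eye of the blue plate, 43 mm from its middle along x.
- green_mid (a point): Middle of the green coat-peg plate, half-way up. Flat keyhole-shaped plate painted green, 120 mm long, 6 mm thick, 70 g: a straight shank 20 mm wide with a round eye 34 mm across at one end. x runs along the plate towards the eye (plain end 60 mm back from here, far rim of the eye 60 mm ahead); z up. May be absent at a start.
- green_eye (a point): Centre of the round eye of the green plate, 43 mm from its middle along x.
- slot_red (a point): Centre of the compartment marked by a round red dot (22 mm, in its wide end), on its floor 3 mm above the shelf; z up, x towards its wide end. 128 mm long inside: rails 26 mm apart for the shank's last 36 mm, a pocket 40 mm wide for the eye, so a plate lies flat one way only. Walls 6 mm high, left out over the middle 64 mm for fingers. A plate in place has its middle 3 mm above this point.
- slot_yellow (a point): Centre of the compartment marked by a round yellow dot (22 mm, in its wide end), on its floor 3 mm above the shelf; z up, x towards its wide end. 128 mm long inside: rails 26 mm apart for the shank's last 36 mm, a pocket 40 mm wide for the eye, so a plate lies flat one way only. Walls 6 mm high, left out over the middle 64 mm for fingers. A plate in place has its middle 3 mm above this point.
- slot_blue (a point): Centre of the compartment marked by a round blue dot (22 mm, in its wide end), on its floor 3 mm above the shelf; z up, x towards its wide end. 128 mm long inside: rails 26 mm apart for the shank's last 36 mm, a pocket 40 mm wide for the eye, so a plate lies flat one way only. Walls 6 mm high, left out over the middle 64 mm for fingers. A plate in place has its middle 3 mm above this point.
- slot_green (a point): Centre of the compartment marked by a round green dot (22 mm, in its wide end), on its floor 3 mm above the shelf; z up, x towards its wide end. 128 mm long inside: rails 26 mm apart for the shank's last 36 mm, a pocket 40 mm wide for the eye, so a plate lies flat one way only. Walls 6 mm high, left out over the middle 64 mm for fingers. A plate in place has its middle 3 mm above this point.
- post (a point): Top of the steel post in the tray's middle, 12 mm thick, domed, 50 mm above the shelf; x, y are the tray's. The tray is a fixed board 156 x 246 mm (x, y); its four compartments lie along x at 98 and 48 mm either side of the post, wide ends alternating.
- bar (a joint): Angle of the aluminium bar pivoting on the post: 0 (a stop) = across all compartments, about 1.57 = along the tray, out of the way, 1.75 = stop; grows anticlockwise from above. Stays where left (0.5 N at the knob). 18 mm wide, 224 long, 6 thick, underside 11 mm and top 17 mm above the shelf (2 mm over plates lying flat), hub 36 mm across.
- bar_knob (a point): Middle of the bar's black finger knob, 14 mm diameter, 22 mm tall (17 to 39 mm above the shelf), 95 mm from the post's axis; at joint 0 it lies on the tray's -y side, near 1.57 on its +x side.
- rubber_mid (a point): Centre, half-way up, of the black rubber ring: outer diameter 44 mm, bore 17 mm, 10 mm high, lying flat. It goes on first, resting on the bar's hub; its centre is then 22 mm above the shelf.
- steel_mid (a point): Centre, half-way up, of the bright steel ring: outer diameter 36 mm, bore 17 mm, 8 mm high, lying flat. It goes on second, resting on the rubber ring; its centre is then 31 mm above the shelf.
- brass_mid (a point): Centre, half-way up, of the brass ring: outer diameter 28 mm, bore 17 mm, 10 mm high, lying flat. It goes on last, resting on the steel ring; its centre is then 40 mm above the shelf.
- comb: Navy plastic comb, 130 x 27 x 4 mm, lying flat; a bystander.
- tealight: Green glass tealight holder, 60 mm across, 45 mm high; a bystander.
- carabiner: Steel carabiner lying flat, 78 x 46 x 10 mm; a bystander.
- pot: White lidded ceramic pot with a cork stopper, 92 mm across, 105 mm high; a bystander.
- clamp: Small aluminium clamp standing up, gripping a round wooden coaster 90 mm across, 102 mm high; a bystander.
- dish: Terracotta key dish, 124 mm across, 26 mm high; a bystander.
Not all that is in view belongs to the job. Of the things that look like the part that bears steel_mid, take the one that is farthest from the robot's base at the start. Leave any pink look-alike of the part that bears rubber_mid alone.

How it is judged:
On the way, in this order (a step that is already met when the one before it is completed fails the run):
1. the bar is turned aside from the compartments (value of joint bar above 1.2 rad), for 0.2 s.
2. every plate that is present lies flat in its compartment (x of red_mid in the frame of slot_red between -0.007 and 0.007 m and y of red_mid in the frame of slot_red between -0.006 and 0.006 m and z of red_mid in the frame of slot_red between 0 and 0.006 m and x of red_eye in the frame of slot_red above 0.03 m and angle between the z axis of red_mid and the z axis of slot_red, either way round below 0.06 rad and x of yellow_mid in the frame of slot_yellow between -0.007 and 0.007 m and y of yellow_mid in the frame of slot_yellow between -0.006 and 0.006 m and z of yellow_mid in the frame of slot_yellow between 0 and 0.006 m and x of yellow_eye in the frame of slot_yellow above 0.03 m and angle between the z axis of yellow_mid and the z axis of slot_yellow, either way round below 0.06 rad and x of blue_mid in the frame of slot_blue between -0.007 and 0.007 m and y of blue_mid in the frame of slot_blue between -0.006 and 0.006 m and z of blue_mid in the frame of slot_blue between 0 and 0.006 m and x of blue_eye in the frame of slot_blue above 0.03 m and angle between the z axis of blue_mid and the z axis of slot_blue, either way round below 0.06 rad and x of green_mid in the frame of slot_green between -0.007 and 0.007 m and y of green_mid in the frame of slot_green between -0.006 and 0.006 m and z of green_mid in the frame of slot_green between 0 and 0.006 m and x of green_eye in the frame of slot_green above 0.03 m and angle between the z axis of green_mid and the z axis of slot_green, either way round below 0.06 rad), for 0.2 s.
3. the bar is turned across the compartments (value of joint bar below 0.12 rad), for 0.2 s.
4. the rubber ring is fully home on the post (horizontal distance between rubber_mid and post below 0.005 m and angle between the z axis of rubber_mid and the z axis of post, either way round below 0.15 rad and z of rubber_mid in the frame of post between -0.031 and -0.025 m), for 0.2 s.
5. the steel ring is fully home on the post (horizontal distance between steel_mid and post below 0.005 m and angle between the z axis of steel_mid and the z axis of post, either way round below 0.15 rad and z of steel_mid in the frame of post between -0.022 and -0.016 m), for 0.2 s.
6. the brass ring is fully home on the post (horizontal distance between brass_mid and post below 0.005 m and angle between the z axis of brass_mid and the z axis of post, either way round below 0.15 rad and z of brass_mid in the frame of post between -0.013 and -0.007 m), for 0.2 s.
At the end, for the whole second after the job is handed in: Each plate present lies flat in its own colour's compartment, eye in the wide end, within 7 mm lengthwise and 6 mm across; bar within 0.12 rad of its stop across them; rubber, steel, brass rings flat on the post in that order upwards, within 5 mm of its axis and 3 mm of resting height (all of step 2 and all of step 4 and all of step 5 and all of step 6 and value of joint bar below 0.12 rad); the robot touches nothing.
It fails at once if the comb, carabiner, clamp, pot, dish or tealight holder is pushed more than 40 mm from its place (distance of any of comb, tealight, carabiner, pot, clamp, dish from where it was at the start of the episode above 0.04 m).
It fails at once if the tealight holder, pot or clamp is tipped over (angle between any of tealight, pot, clamp's own z axis and vertical above 0.6 rad).
Of plate_red, plate_yellow, plate_blue, plate_green only 2 to 4 are there at a start; the rules pass over those that are not, and their reading is None.
At some moment in a run one of plate_red, plate_yellow, plate_blue, plate_green, ring_rubber, ring_steel, ring_brass may be knocked a few centimetres aside while the robot is not near it.
Once in a run the grip may slacken for a moment while it holds something.
It also fails if it takes over 210 s, if anything falls off the work surface, if the arm or the gripper's body presses on something with over 40 N, if the wrist force passes 120 N, or if a joint passes its speed limit or range.

ROBOT

A 7-joint arm with a two-finger parallel gripper is mounted at the origin on the work surface. World frame = base frame: x ahead of the robot, y to its left, z up, the work surface at z = 0. Lengths are in m, angles in rad, forces in N, time in s.
With the tool pointing down it reaches from about 0.425 to 1.025 m from the base axis. Payload 9.4 kg.
Tool frame: the origin (TCP) lies at the very end of the fingers, on their centre line; the grasp point (between the pads) lies 19 mm behind it; z points along the fingers, y is the direction in which the jaws open and shut (so a half turn about z gives the same grasp; the last joint's range is limited). The gripper opens to 85 mm and grips with 20 to 120 N. Pads are 22 mm wide; open, the fingers measure 114 mm over their backs; the gripper's body (76 mm by 85 mm) begins 54 mm behind the grasp point. The pads swing forward as they close: fully open they stand 13 mm farther back than shut.
Start: joints at [1.24, 0.599, -0.003, 1.599, 0.002, 0.943, -0.08], TCP at [0.182, -0.702, 0.231] pointing down, gripper open.
Joint ranges: [-2.57, 2.57], [-0.35, 1.97], [-1.29, 1.29], [0.11, 2.56], [-1.05, 4.19], [0.11, 1.86], [-2.63, 2.63]. Speed limits (rad/s): [2.22, 2.22, 3.01, 3.01, 3.14, 3.14, 3.14].

INTERFACE

Orientations are given as a unit quaternion [x, y, z, w].
In Python, from plant import bot gives the robot as it stands. The module is installed in compiled form; this text tells all that it offers.
- The arm moves only by the tool drive_tool, never from a script. Its argument "motion" is a list that holds one entry, the list of rows, each a list of 5 numbers: the opening, from -1 (shut) to 1 (fully open), so that 0 is half open, then the shift along the tool's x, y, z in m, then the turn about the tool's z in degrees. In form: [[[fingers, x, y, z, spin], ...]]. A call has 1 to 20 rows; each row is the pose to reach, as a shift and turn from the pose commanded when the call began, along the tool's axes at that moment; what a row does not reach only later rows make up. A row lasts 1/10 s, in which the tool goes at most 50 mm and 8.59 degrees, less where a joint would pass 70% of its speed; a pose out of reach is approached as far as the arm can. A call with a gripper value outside its range is refused whole. The fingers move at their own pace and stop on an object; "grip_force" is the grip in N (left out, the last holds). Time passes only in rows, so rows that repeat a pose let the fingers close. It gives the time, the measured TCP pose, the force and the opening at its end, in the units of the state.
- bot.get_state(): the state, without advancing time (a new reading comes with each control period).
- bot.grab_frame(name): name is "scene" or "top" or "wrist"; returns a dict with "frame" (420x560x3 uint8, blue, green, red), "fx", "fy", "cx", "cy" (pixels), "rvec" (rotation vector, rad) and "tvec" (3), from world to camera coordinates, as OpenCV has them. Camera axes: x right, y down, z forward; pixel columns grow to the right and rows downward; lengths in m; the calibration is good to about 2 mm. A picture is of the moment at which its call begins. There is no depth.
- bot.sign_off(): hands the job in, once; it reports no verdict.
Trained networks look in the newest picture that a camera, given by its name, has taken for a name from the list of things; names that differ only in an ending like _2 or _b are one class to them, and where a whole thing is asked for, a point or a joint stands for the part that bears it (a point fixed in the world has none). Each returns a list of dicts, best first, with "confidence" (0 to 1); they miss things now and then, are a little off and sometimes report something else, mostly with a low value. They report only what shows in the picture. A call takes as long as a camera call. They do not tell look-alikes from the thing itself.
- bot.cut_out(label, camera): "region" (420x560 bool, what is visible of it) and "extent" ([centre column, centre row, width, height] in pixels, round what is visible of it).
- bot.pinpoint(label, camera): "pixel" ([column, row] in pixels: a listed point, or the origin of a listed thing).
The state is a dict: "t": time; "joint_positions": joint angles; "joint_vel": joint speeds; "joint_torque": joint torques, N m; "ee_pos": TCP position; "ee_rot": TCP orientation; "force": force on the tool from outside, world axes, zero at the start; "moment": the same for the moment, N m; "finger_gap": finger opening in m.
Only numpy, scipy, OpenCV 4.12 (cv2) and the standard library are available. Lean on these libraries where they do the work, as an engineer would, in place of code of your own. Each camera call takes 0.05 s, during which the arm holds its last target.

## Working session

There is one attempt and no reset: what is moved stays moved. The work goes in short steps, Python scripts to look and compute and a tool call to move; the robot and the scene stay as the last step left them, time stands still between calls to the robot, and variables do not carry over. Pictures are saved under pics/ and viewed, and the job is handed in when it is done.

Besides the shell and the picture viewer there is one more tool, called after "Emit:" in YAML: its name, and indented under it one key for each argument. drive_tool: Moves the arm, as the interface text tells. Its arguments: {"type":"object","properties":{"motion":{"type":"array"},"grip_force":{"type":"number"}},"required":["motion"]}

```bash
mkdir -p pics
cat > h.py <<'E'
import numpy as np, cv2
from plant import bot
def cam(n):
    f=bot.grab_frame(n); return f
def save(f,name,crop=None,scale=1):
    im=f["frame"]
    if crop: x0,y0,x1,y1=crop; im=im[y0:y1,x0:x1]
    if scale!=1: im=cv2.resize(im,None,fx=scale,fy=scale,interpolation=cv2.INTER_CUBIC)
    cv2.imwrite("pics/"+name+".png",im)
def ray(f,px):
    R,_=cv2.Rodrigues(np.array(f["rvec"],float)); t=np.array(f["tvec"],float).reshape(3)
    d=R.T@np.array([(px[0]-f["cx"])/f["fx"],(px[1]-f["cy"])/f["fy"],1.0]); c=-R.T@t
    return c,d
def at_z(f,px,z):
    c,d=ray(f,px); return c+d*(z-c[2])/d[2]
def proj(f,P):
    R,_=cv2.Rodrigues(np.array(f["rvec"],float)); t=np.array(f["tvec"],float).reshape(3)
    p=R@np.array(P,float)+t; return np.array([f["fx"]*p[0]/p[2]+f["cx"],f["fy"]*p[1]/p[2]+f["cy"]])
def tri(obs):
    A=np.zeros((3,3));b=np.zeros(3)
    for f,px in obs:
        c,d=ray(f,px); d=d/np.linalg.norm(d); M=np.eye(3)-np.outer(d,d); A+=M;b+=M@c
    return np.linalg.solve(A,b)
def st():
    s=bot.get_state(); print({k:np.round(s[k],4).tolist() for k in("t","joint_positions","ee_pos","ee_rot","force","finger_gap")}); return s
E
python3 - <<'E'
from h import *
st()
for n in("scene","top","wrist"):
    f=cam(n); save(f,n+"0")
    c,d=ray(f,(280,210)); print(n,c,d,f["fx"])
E
```

```text
{'t': 0.0, 'joint_positions': [1.2403, 0.6001, -0.0026, 1.6001, 0.0018, 0.9429, -0.0798], 'ee_pos': [0.1819, -0.7013, 0.2304], 'ee_rot': [0.992, 0.1266, -0.0002, -0.0008], 'force': [1.0612, -0.9752, 0.0846], 'finger_gap': 0.085}
scene [ 1.33860199 -0.31835272  0.75362268] [-0.7081212   0.31395237 -0.63338951] 508.27126325743217
top [ 0.39419916 -0.04331638  0.98336071] [ 0.14383015  0.01809596 -0.98956121] 407.86636180425097
wrist [ 0.2576606  -0.68322051  0.37295821] [-0.29201261 -0.0716909  -0.95374491] 377.91085191644214
```

View pics/scene0.png

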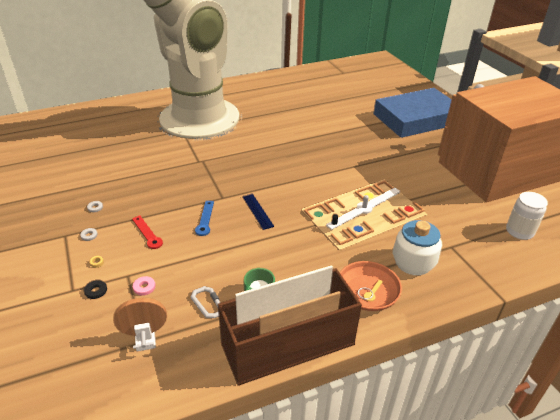

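View pics/top0.png

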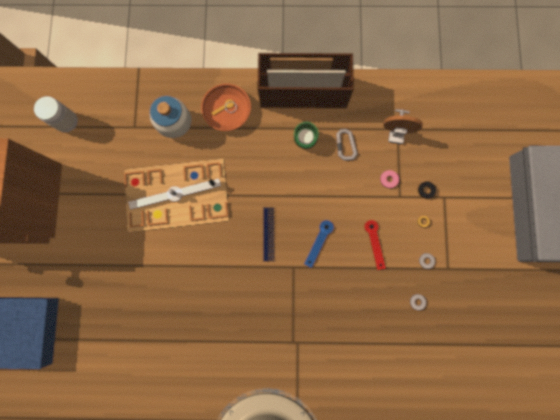

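View pics/wrist0.png

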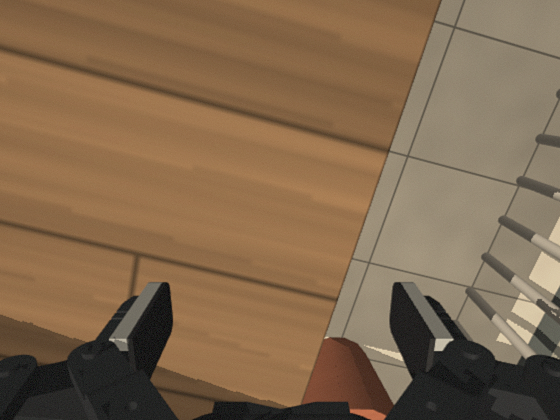

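Run:
```python
from h import *
ft=cam("top"); fs=cam("scene")
save(ft,"rings",(340,150,460,330),4 and 3.3); save(ft,"tray",(110,140,280,270),4)
Z={"red_mid":.003,"red_eye":.003,"blue_mid":.003,"blue_eye":.003,"yellow_mid":.003,"green_mid":.003,"slot_red":.003,"slot_blue":.003,"slot_yellow":.003,"slot_green":.003,"post":.05,"bar_knob":.028,"rubber_mid":.005,"steel_mid":.004,"brass_mid":.005}
for n,z in Z.items():
    a=bot.pinpoint(n,"top"); b=bot.pinpoint(n,"scene")
    print(n,"TOP",[(round(q["confidence"],2),np.round(q["pixel"]).tolist(),np.round(at_z(ft,q["pixel"],z),4).tolist()[:2]) for q in a[:4]],"SC",[(round(q["confidence"],2),np.round(q["pixel"]).tolist(),np.round(at_z(fs,q["pixel"],z),4).tolist()[:2]) for q in b[:4]])
for n in("comb","tealight","carabiner","pot","clamp","dish"):
    a=bot.cut_out(n,"top"); print(n,[(round(q["confidence"],2),np.round(q["extent"]).tolist(),np.round(at_z(ft,q["extent"][:2],.02),3).tolist()[:2]) for q in a[:2]])
```

```text
red_mid TOP [(0.64, [375.0, 242.0], [0.4619, -0.2542])] SC [(0.72, [146.0, 232.0], [0.4591, -0.2533])]
red_eye TOP [(0.92, [371.0, 228.0], [0.4955, -0.2457])] SC [(0.96, [158.0, 242.0], [0.5019, -0.2356])]
blue_mid TOP [(0.78, [317.0, 247.0], [0.4488, -0.114]), (0.23, [134.0, 202.0], [0.5543, 0.3307])] SC [(0.61, [204.0, 219.0], [0.4651, -0.1214]), (0.45, [327.0, 226.0], [0.5899, 0.1297])]
blue_eye TOP [(0.81, [325.0, 226.0], [0.4999, -0.1337])] SC [(0.56, [204.0, 233.0], [0.512, -0.1345])]
yellow_mid TOP [(0.51, [268.0, 228.0], [0.4913, 0.003])] SC []
green_mid TOP [] SC [(0.57, [96.0, 262.0], [0.5157, -0.3683])]
slot_red TOP [(0.92, [135.0, 200.0], [0.5588, 0.3308]), (0.46, [230.0, 109.0], [0.7944, 0.1031])] SC [(0.67, [395.0, 203.0], [0.5771, 0.3169])]
slot_blue TOP [(0.64, [192.0, 193.0], [0.577, 0.19]), (0.2, [346.0, 147.0], [0.6976, -0.1889])] SC [(0.94, [350.0, 219.0], [0.5874, 0.1901])]
slot_yellow TOP [(0.71, [159.0, 193.0], [0.5762, 0.2729])] SC [(0.89, [380.0, 201.0], [0.5563, 0.2884])]
slot_green TOP [] SC [(0.83, [327.0, 224.0], [0.5856, 0.1326]), (0.51, [206.0, 303.0], 
[... 851 characters left out ...]
ss_mid TOP [(0.63, [158.0, 196.0], [0.5684, 0.2735]), (0.48, [424.0, 219.0], [0.518, -0.3731]), (0.4, [170.0, 192.0], [0.5788, 0.2456])] SC [(0.61, [94.0, 263.0], [0.5185, -0.3719])]
comb [(0.85, [269.0, 235.0, 16.0, 54.0], [0.475, -0.0])]
tealight [(0.96, [307.0, 139.0, 17.0, 24.0], [0.711, -0.091]), (0.48, [319.0, 243.0, 25.0, 44.0], [0.456, -0.119])]
carabiner [(0.61, [347.0, 144.0, 28.0, 29.0], [0.699, -0.187])]
pot [(0.64, [171.0, 117.0, 41.0, 41.0], [0.765, 0.248]), (0.23, [347.0, 146.0, 21.0, 31.0], [0.694, -0.187])]
clamp [(0.77, [401.0, 126.0, 38.0, 28.0], [0.746, -0.321]), (0.15, [176.0, 196.0, 109.0, 76.0], [0.566, 0.225])]
dish [(0.62, [226.0, 109.0, 49.0, 46.0], [0.787, 0.113])]
```

View pics/rings.png

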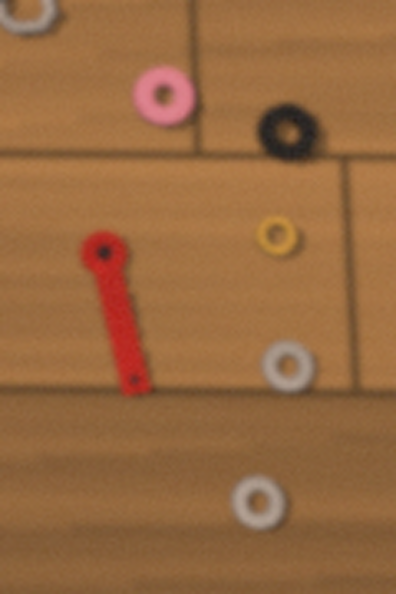

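View pics/tray.png

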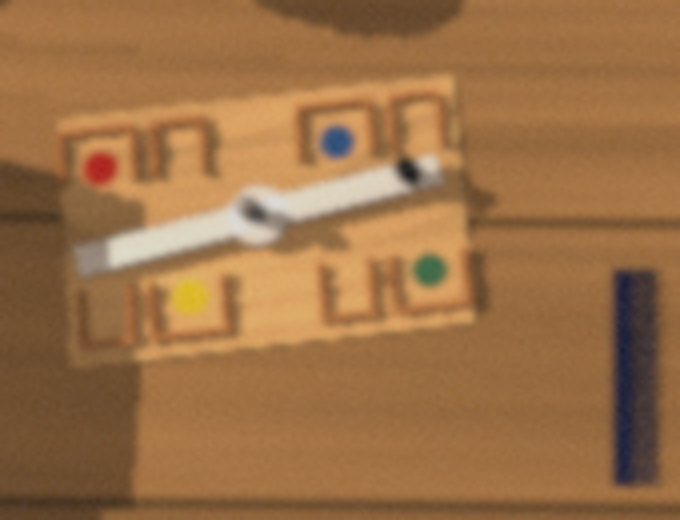

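```bash
cat >> h.py <<'E'
from scipy.spatial.transform import Rotation as Ro
def plan(P,yaw=None,half=True):
    """shift in tool axes + spin deg (about tool z) from the current pose; yaw = world angle of tool x, deg"""
    s=bot.get_state(); R=Ro.from_quat(s["ee_rot"]).as_matrix()
    sh=R.T@(np.array(P,float)-np.array(s["ee_pos"]))
    cur=np.degrees(np.arctan2(R[1,0],R[0,0])); sp=0
    if yaw is not None:
        sp=(cur-yaw+180)%360-180
        if half: sp=(sp+90)%180-90
    print("t",round(s["t"],2),"pos",np.round(s["ee_pos"],4).tolist(),"yaw %.1f"%cur,"j7 %.2f"%s["joint_positions"][6],"gap %.4f"%s["finger_gap"],"-> shift",np.round(sh,4).tolist(),"spin %.1f"%sp)
E
python3 - <<'E'
from h import *
plan((.594,.138,.2),0)
plan((.594,.138,.2),90)
plan((.594,.138,.2),0,False)
E
```

```text
t 2.05 pos [0.182, -0.7018, 0.2313] yaw 14.5 j7 -0.08 gap 0.0853 -> shift [0.6097, -0.7094, 0.0312] spin 14.5
t 2.05 pos [0.182, -0.7018, 0.2313] yaw 14.5 j7 -0.08 gap 0.0853 -> shift [0.6097, -0.7094, 0.0312] spin -75.5
t 2.05 pos [0.182, -0.7018, 0.2313] yaw 14.5 j7 -0.08 gap 0.0853 -> shift [0.6097, -0.7094, 0.0312] spin 14.5
```

Emit:
drive_tool:
  motion:
    - [[0, 0.61, -0.71, 0.03, -165.5], [0, 0.61, -0.71, 0.03, -165.5], [0, 0.61, -0.71, 0.03, -165.5], [0, 0.61, -0.71, 0.03, -165.5], [0, 0.61, -0.71, 0.03, -165.5], [0, 0.61, -0.71, 0.03, -165.5], [0, 0.61, -0.71, 0.03, -165.5], [0, 0.61, -0.71, 0.03, -165.5], [0, 0.61, -0.71, 0.03, -165.5], [0, 0.61, -0.71, 0.03, -165.5], [0, 0.61, -0.71, 0.03, -165.5], [0, 0.61, -0.71, 0.03, -165.5], [0, 0.61, -0.71, 0.03, -165.5], [0, 0.61, -0.71, 0.03, -165.5], [0, 0.61, -0.71, 0.03, -165.5], [0, 0.61, -0.71, 0.03, -165.5], [0, 0.61, -0.71, 0.03, -165.5], [0, 0.61, -0.71, 0.03, -165.5], [0, 0.61, -0.71, 0.03, -165.5], [0, 0.61, -0.71, 0.03, -165.5]]

```text
t: 4.05
ee_pos: [0.5956, 0.1448, 0.2015]
ee_rot: [-0.006, 1.0, 0.002, 0.001]
force: [-0.1, -0.7, -0.1]
finger_gap: 0.0426
```

```bash
cat >> h.py <<'E'
def look(names,cams=("wrist",),z=None,pic=None,crop=None,scale=1):
    out={}
    for c in cams:
        f=cam(c)
        if pic: save(f,pic+"_"+c,crop,scale)
        for n in names:
            a=bot.pinpoint(n,c)
            print(c,n,[(round(q["confidence"],2),np.round(q["pixel"]).tolist(),np.round(at_z(f,q["pixel"],names[n])[:2],4).tolist()) for q in a[:3]])
        out[c]=f
    return out
E
python3 - <<'E'
from h import *
st()
look({"bar_knob":.028,"post":.05,"slot_red":.003,"slot_blue":.003,"slot_green":.003,"slot_yellow":.003},pic="k1")
plan((.594,.138,.1),180)
E
```

```text
{'t': 4.05, 'joint_positions': [0.2025, 0.6177, -0.8148, 1.8616, 0.5611, 0.9048, 0.7029], 'ee_pos': [0.5956, 0.1448, 0.2015], 'ee_rot': [-0.0056, 1.0, 0.0023, 0.0007], 'force': [-0.1185, -0.7082, -0.055], 'finger_gap': 0.0426}
wrist bar_knob [(0.68, [273.0, 189.0], [0.5981, 0.1377])]
wrist post [(0.6, [389.0, 165.0], [0.572, 0.2293])]
wrist slot_red [(0.92, [484.0, 142.0], [0.5592, 0.3267]), (0.44, [393.0, 167.0], [0.5826, 0.2466]), (0.23, [320.0, 160.0], [0.5769, 0.1799])]
wrist slot_blue [(0.7, [320.0, 161.0], [0.5778, 0.1799])]
wrist slot_green [(0.76, [264.0, 168.0], [0.5849, 0.1288])]
wrist slot_yellow [(0.68, [433.0, 152.0], [0.5683, 0.2817])]
t 4.4 pos [0.5942, 0.1375, 0.2014] yaw 179.9 j7 0.70 gap 0.0429 -> shift [0.0002, 0.0006, 0.1014] spin -0.1
```

View pics/k1_wrist.png

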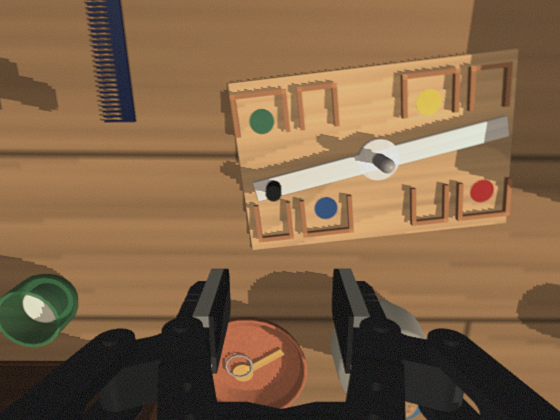

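Emit:
drive_tool:
  motion:
    - [[0, -0.003, 0, 0.05, 0], [0, -0.003, 0, 0.1, 0], [0, -0.003, 0, 0.15, 0], [0, -0.003, 0, 0.179, 0], [0, -0.003, 0, 0.179, 0], [0, -0.003, 0, 0.179, 0], [-1, -0.003, 0, 0.179, 0], [-1, -0.003, 0, 0.179, 0], [-1, -0.003, 0, 0.179, 0], [-1, -0.003, 0, 0.179, 0], [-1, -0.003, 0, 0.179, 0], [-1, -0.003, 0, 0.179, 0]]
  grip_force: 25

```text
t: 5.6
ee_pos: [0.5983, 0.1396, 0.0243]
ee_rot: [-0.0, 1.0, 0.001, 0.002]
force: [-1.6, 1.7, 7.7]
finger_gap: 0.0127
```

Emit:
drive_tool:
  motion:
    - [[-1, 0, 0, -0.003, 0], [-1, -0.0075, 0.003, -0.003, 0], [-1, -0.015, 0.0055, -0.003, 0], [-1, -0.022, 0.0095, -0.003, 0], [-1, -0.0294, 0.014, -0.003, 0], [-1, -0.036, 0.019, -0.003, 0], [-1, -0.042, 0.0246, -0.003, 0], [-1, -0.0475, 0.031, -0.003, 0], [-1, -0.053, 0.0373, -0.003, 0], [-1, -0.057, 0.0445, -0.003, 0], [-1, -0.061, 0.0517, -0.003, 0], [-1, -0.064, 0.0595, -0.003, 0], [-1, -0.0668, 0.0675, -0.003, 0], [-1, -0.0685, 0.0755, -0.003, 0], [-1, -0.0697, 0.084, -0.003, 0], [-1, -0.07, 0.0905, -0.003, 0], [-1, -0.07, 0.097, -0.003, 0], [-1, -0.07, 0.097, -0.003, 0]]

```text
t: 7.4
ee_pos: [0.6699, 0.2373, 0.0257]
ee_rot: [-0.0, 1.0, 0.001, 0.002]
force: [7.9, 1.5, -13.1]
finger_gap: 0.0128
```

Run:
```python
from h import *
st()
f=look({"bar_knob":.028,"post":.05},cams=("top",),pic="k2",crop=(110,90,270,250),scale=3.5)
```

```text
{'t': 7.4, 'joint_positions': [-0.0408, 0.9025, -0.6396, 1.736, 0.749, 0.7585, 0.5075], 'ee_pos': [0.6699, 0.2373, 0.0257], 'ee_rot': [-0.0003, 1.0, 0.0011, 0.0021], 'force': [7.8944, 1.4811, -13.0766], 'finger_gap': 0.0128}
top bar_knob []
top post [(0.89, [167.0, 193.0], [0.5675, 0.238])]
```

View pics/k2_top.png

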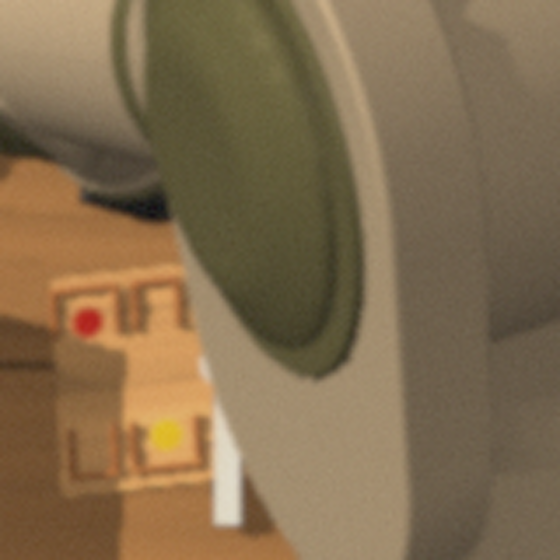

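Emit:
drive_tool:
  motion:
    - [[0, 0, 0, 0, 0], [0, 0, 0, 0, 0], [0, 0, 0, 0, 0], [0, 0, 0, -0.05, 0], [0, 0, 0, -0.1, 0], [0, 0, 0, -0.15, 0], [0, 0, 0, -0.175, 0], [0, 0, 0, -0.175, 0]]

```text
t: 8.35
ee_pos: [0.6688, 0.2374, 0.2058]
ee_rot: [-0.0, 1.0, 0.002, 0.004]
force: [0.5, 0.9, -0.0]
finger_gap: 0.043
```

Run:
```python
from h import *
plan((.46,-.254,.18),18,False)
plan((.48,-.254,.18),18,False)
```

```text
t 8.35 pos [0.6688, 0.2374, 0.2058] yaw -180.0 j7 0.65 gap 0.0430 -> shift [0.2093, -0.4913, 0.0227] spin 162.0
t 8.35 pos [0.6688, 0.2374, 0.2058] yaw -180.0 j7 0.65 gap 0.0430 -> shift [0.1893, -0.4913, 0.0229] spin 162.0
```

Emit:
drive_tool:
  motion:
    - [[0, 0.209, -0.491, 0.023, 162], [0, 0.209, -0.491, 0.023, 162], [0, 0.209, -0.491, 0.023, 162], [0, 0.209, -0.491, 0.023, 162], [0, 0.209, -0.491, 0.023, 162], [0, 0.209, -0.491, 0.023, 162], [0, 0.209, -0.491, 0.023, 162], [0, 0.209, -0.491, 0.023, 162], [0, 0.209, -0.491, 0.023, 162], [0, 0.209, -0.491, 0.023, 162], [0, 0.209, -0.491, 0.023, 162], [0, 0.209, -0.491, 0.023, 162], [0, 0.209, -0.491, 0.023, 162], [0, 0.209, -0.491, 0.023, 162], [0, 0.209, -0.491, 0.023, 162], [0, 0.209, -0.491, 0.023, 162], [0, 0.209, -0.491, 0.023, 162], [0, 0.209, -0.491, 0.023, 162], [0, 0.209, -0.491, 0.023, 162], [0, 0.209, -0.491, 0.023, 162]]

```text
t: 10.35
ee_pos: [0.4584, -0.255, 0.177]
ee_rot: [0.988, 0.156, -0.0, 0.0]
force: [-0.7, 0.1, 0.0]
finger_gap: 0.0429
```

```bash
cat >> h.py <<'E'
def colmask(im,name):
    h=cv2.cvtColor(im,cv2.COLOR_BGR2HSV)
    if name=="red": m=cv2.inRange(h,(0,190,90),(4,255,255))|cv2.inRange(h,(174,190,90),(180,255,255))
    if name=="blue": m=cv2.inRange(h,(100,150,70),(118,255,255))
    return m
def plate(f,name,zt=.006):
    """largest colour blob -> keyhole pose from contour on the plane zt (top face)"""
    m=colmask(f["frame"],name); n,l,s,c=cv2.connectedComponentsWithStats(m)
    k=1+np.argmax(s[1:,4]); ys,xs=np.nonzero(l==k)
    P=np.array([at_z(f,(x,y),zt)[:2] for x,y in zip(xs,ys)])
    # weight by ground area approx: use minAreaRect of hull along long axis
    from scipy.optimize import minimize
    mu=P.mean(0); w,v=np.linalg.eigh(np.cov((P-mu).T)); u=v[:,1]
    q=(P-mu)@u; n_=np.array([-u[1],u[0]]); r=(P-mu)@n_
    lo,hi=q.min(),q.max()
    if np.ptp(r[q>hi-.034])<np.ptp(r[q<lo+.034]): u=-u;n_=-n_;q=-q;r=-r;lo,hi=-hi,-lo
    s1=(q>lo+.006)&(q<hi-.045)   # shank centreline
    a,b=np.polyfit(q[s1],r[s1],1); ang=np.degrees(np.arctan2(u[1],u[0])+np.arctan(a))
    d=np.array([np.cos(np.radians(ang)),np.sin(np.radians(ang))])
    qq=(P-mu)@d; c0=mu+d*(qq.min()+qq.max())/2
    nn=np.array([-d[1],d[0]]); rr=(P-mu)@nn; c0=c0+nn*((rr[s1].min()+rr[s1].max())/2)
    print(name,"px n",s[k,4],"centroid",np.round(c[k]).tolist(),"mid",np.round(c0,4).tolist(),"len %.4f"%np.ptp(qq),"shank w %.4f"%np.ptp(rr[s1]),"ang %.1f"%ang)
    return c0,ang
E
python3 - <<'E'
from h import *
f=look({"red_mid":.003,"red_eye":.003},pic="r1")["wrist"]
plate(f,"red")
for c in("top","scene"):
    g=cam(c)
    for n in("red","blue"): plate(g,n)
plan((.48,-.254,.18),18)
E
```

```text
wrist red_mid [(0.57, [279.0, 189.0], [0.4554, -0.2558])]
wrist red_eye [(0.71, [280.0, 136.0], [0.4982, -0.243])]Traceback (most recent call last):
  File "<stdin>", line 3, in <module>
  File "h.py", line 63, in plate
    a,b=np.polyfit(q[s1],r[s1],1); ang=np.degrees(np.arctan2(u[1],u[0])+np.arctan(a))
        ~~~~~~~~~~^^^^^^^^^^^^^^^
    raise TypeError("expected non-empty vector for x")
TypeError: expected non-empty vector for x
```

View pics/r1_wrist.png

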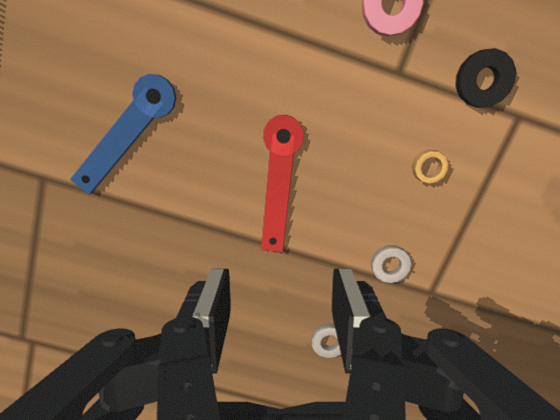

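```bash
python3 - <<'E'
from h import *
f=cam("wrist"); h=cv2.cvtColor(f["frame"],cv2.COLOR_BGR2HSV)
for p in((278,200),(270,140),(130,130),(60,100),(300,300),(391,10)): print(p,h[p[1],p[0]])
E
sed -i 's/(0,190,90),(4,255,255)/(0,200,100),(7,255,255)/; s/(174,190,90)/(172,180,100)/' h.py
python3 - <<'E'
from h import *
f=cam("wrist")
for n in("red","blue"):
    try: plate(f,n)
    except Exception as e: print(n,e)
for c in("top","scene"):
    g=cam(c)
    for n in("red","blue"):
        try: plate(g,n)
        except Exception as e: print(c,n,e)
E
```

```text
(278, 200) [  1 185 193]
(270, 140) [  1 182 186]
(130, 130) [106 138 131]
(60, 100) [ 16 128 158]
(300, 300) [ 15 127 145]
(391, 10) [ 16 114 116]
red attempt to get argmax of an empty sequence
blue expected non-empty vector for x
top red expected non-empty vector for x
blue px n 68 centroid [316.0, 247.0] mid [0.449, -0.1118] len 0.0670 shank w 0.0088 ang -21.8
scene red zero-size array to reduction operation maximum which has no identity
blue px n 235 centroid [205.0, 220.0] mid [0.4644, -0.1162] len 0.1143 shank w 0.0167 ang -25.9h.py:58: RuntimeWarning: Degrees of freedom <= 0 for slice
  mu=P.mean(0); w,v=np.linalg.eigh(np.cov((P-mu).T)); u=v[:,1]
  c *= np.true_divide(1, fact)
  c *= np.true_divide(1, fact)
```

```bash
sed -i 's/(0,200,100),(7,255,255)/(0,150,80),(6,255,255)/; s/(172,180,100)/(172,150,80)/; s/(100,150,70),(118/(100,110,60),(114/' h.py
python3 - <<'E'
from h import *
f=cam("wrist")
for n in("red","blue"):
    try: plate(f,n)
    except Exception as e: print(n,e)
for c in("top","scene"):
    g=cam(c)
    for n in("red","blue"):
        try: plate(g,n)
        except Exception as e: print(c,n,e)
plan((.4585,-.2555,.02),16)
E
```

```text
red px n 3338 centroid [278.0, 178.0] mid [0.4578, -0.2537] len 0.1191 shank w 0.0198 ang 12.1
blue px n 3651 centroid [126.0, 129.0] mid [0.4594, -0.1188] len 0.1188 shank w 0.0194 ang -25.8
red px n 378 centroid [375.0, 243.0] mid [0.4537, -0.249] len 0.1183 shank w 0.0229 ang 19.3
blue px n 322 centroid [319.0, 242.0] mid [0.4571, -0.1176] len 0.1125 shank w 0.0146 ang -25.1
red px n 374 centroid [147.0, 233.0] mid [0.4621, -0.2518] len 0.1237 shank w 0.0203 ang 11.6
blue px n 305 centroid [205.0, 219.0] mid [0.4636, -0.117] len 0.1210 shank w 0.0191 ang -25.9
t 10.85 pos [0.4584, -0.2556, 0.1773] yaw 18.1 j7 -0.88 gap 0.0426 -> shift [0.0001, -0.0, 0.1573] spin 2.1
```

Emit:
drive_tool:
  motion:
    - [[0, 0, -0.002, 0.05, 6], [0, 0, -0.002, 0.1, 6], [0, 0, -0.002, 0.14, 6], [0, 0, -0.002, 0.165, 6], [0, 0, -0.002, 0.175, 6], [0, 0, -0.002, 0.175, 6], [0, 0, -0.002, 0.175, 6], [-1, 0, -0.002, 0.175, 6], [-1, 0, -0.002, 0.175, 6], [-1, 0, -0.002, 0.175, 6], [-1, 0, -0.002, 0.175, 6], [-1, 0, -0.002, 0.175, 6], [-1, 0, -0.002, 0.175, 6]]
  grip_force: 50

```text
t: 12.15
ee_pos: [0.4586, -0.2539, 0.0039]
ee_rot: [0.994, 0.105, 0.001, 0.001]
force: [-0.4, 1.0, 8.8]
finger_gap: 0.0172
```

Emit:
drive_tool:
  motion:
    - [[-1, 0, 0, -0.03, 0], [-1, 0, 0, -0.08, 0], [-1, 0, 0, -0.13, 0], [-1, 0, 0, -0.17, 0], [-1, 0, 0, -0.17, 0]]

```text
t: 12.65
ee_pos: [0.4601, -0.2548, 0.1783]
ee_rot: [0.994, 0.105, 0.004, 0.003]
force: [0.8, -0.3, -1.5]
finger_gap: 0.017
```

Run:
```python
from h import *
s=st()
f=cam("wrist"); save(f,"r2")
plate(f,"red",s["ee_pos"][2]+.004)
plan((.5595,.327,.17),187,False); plan((.5595,.327,.17),7,False)
```

```text
{'t': 12.65, 'joint_positions': [0.4006, 0.4327, -0.0039, 2.1126, 0.0034, 0.5861, -0.9669], 'ee_pos': [0.4601, -0.2548, 0.1783], 'ee_rot': [0.9945, 0.1046, 0.0044, 0.0025], 'force': [0.8488, -0.2863, -1.4599], 'finger_gap': 0.017}
red px n 12718 centroid [280.0, 261.0] mid [0.4613, -0.2556] len 0.1175 shank w 0.0195 ang 12.0
t 12.7 pos [0.4591, -0.2543, 0.1757] yaw 12.0 j7 -0.97 gap 0.0172 -> shift [0.2193, -0.5476, 0.0047] spin -175.0
t 12.7 pos [0.4591, -0.2543, 0.1757] yaw 12.0 j7 -0.97 gap 0.0172 -> shift [0.2193, -0.5476, 0.0047] spin 5.0
```

View pics/r2.png

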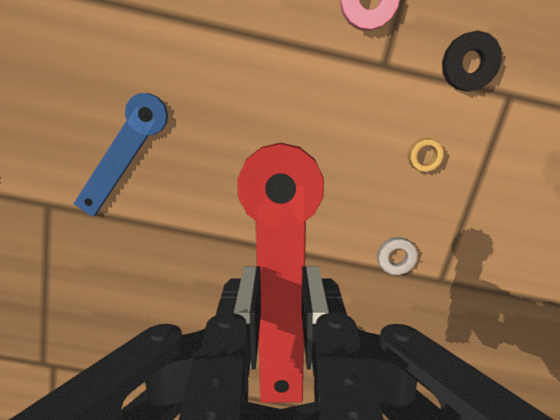

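```bash
cat > tray.py <<'E'
from h import *
from scipy.optimize import least_squares
def tray(f,verbose=True):
    im=f["frame"]; h=cv2.cvtColor(im,cv2.COLOR_BGR2HSV)
    rng={"red":[((0,130,80),(6,255,255)),((172,130,80),(180,255,255))],"yellow":[((21,150,100),(32,255,255))],"blue":[((100,100,60),(118,255,255))],"green":[((50,60,40),(90,255,255))]}
    guess={"red":(.098,1),"yellow":(.048,-1),"blue":(-.048,1),"green":(-.098,-1)}
    c0=np.array([.5715,.230]); th=np.radians(7)
    X=np.array([np.cos(th),np.sin(th)]);Y=np.array([-X[1],X[0]])
    obs={}
    for k,(y,s) in guess.items():
        p=proj(f,[*(c0+Y*y+X*s*.043),.003])
        m=sum(cv2.inRange(h,a,b) for a,b in rng[k]).astype(np.uint8)
        n,l,st_,c=cv2.connectedComponentsWithStats(m)
        best=[(np.hypot(*(c[i]-p)),i) for i in range(1,n) if st_[i,4]>15 and np.hypot(*(c[i]-p))<22]
        if best:
            i=max(best,key=lambda b:st_[b[1],4])[1]; obs[k]=at_z(f,c[i],.0035)[:2]
            if verbose: print(k,"px",np.round(c[i],1).tolist(),"exp",np.round(p,1).tolist(),"area",st_[i,4],np.round(obs[k],4).tolist())
    def res(v):
        X=np.array([np.cos(v[2]),np.sin(v[2])]);Y=np.array([-X[1],X[0]])
        return np.concatenate([v[:2]+Y*guess[k][0]+X*guess[k][1]*v[3]-obs[k] for k in obs])
    r=least_squares(res,[*c0,th,.043])
    print("tray c",np.round(r.x[:2],4).tolist(),"th %.2f"%np.degrees(r.x[2]),"dot x %.4f"%r.x[3],"rms %.4f"%np.sqrt(np.mean(r.fun**2)))
    return r.x
E
python3 - <<'E'
from tray import *
for c in("top","scene"):
    f=cam(c); tray(f)
    q=bot.pinpoint("post",c); print([np.round(at_z(f,a["pixel"],.05),4).tolist() for a in q[:1]])
    save(f,"t2"+c,(100,80,260,260) if c=="top" else (280,150,460,270),3.3 if c=="top" else 4)
E
```

```text
red px [134.6, 181.8] exp [135.1, 182.3] area 41 [0.6033, 0.3336]
yellow px [156.9, 213.8] exp [157.5, 214.4] area 65 [0.5244, 0.2738]
blue px [193.9, 175.1] exp [194.1, 175.8] area 22 [0.6216, 0.188]
green px [217.0, 207.2] exp [217.2, 207.8] area 23 [0.5421, 0.128]
tray c [0.5729, 0.2309] th 6.98 dot x 0.0429 rms 0.0003
[[0.4517, -0.1125, 0.05]]
red px [408.6, 208.5] exp [406.9, 208.0] area 39 [0.6059, 0.3348]
blue px [357.8, 228.5] exp [356.3, 227.7] area 34 [0.624, 0.1892]
green px [318.0, 213.8] exp [316.3, 213.1] area 33 [0.5451, 0.1296]
tray c [0.5756, 0.232] th 7.03 dot x 0.0428 rms 0.0002
[[0.5714, 0.2335, 0.05]]
```

View pics/t2scene.png

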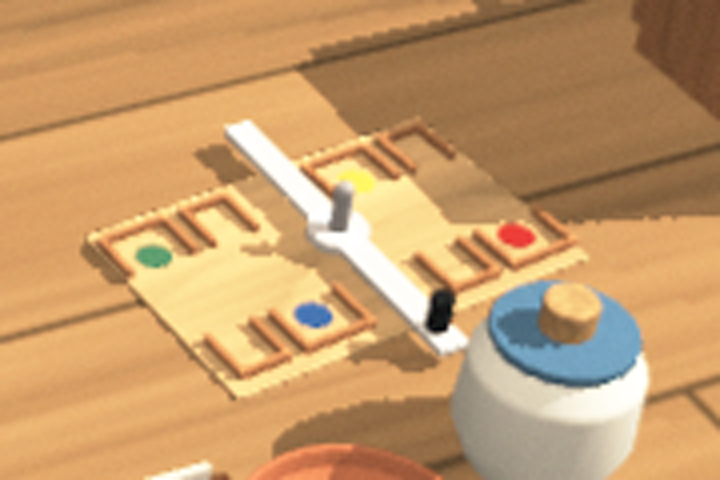

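Run:
```python
from h import *
plan((.562,.3285,.13),7,False)
```

```text
t 12.9 pos [0.4572, -0.2532, 0.1713] yaw 12.1 j7 -0.97 gap 0.0168 -> shift [0.2241, -0.5469, 0.0415] spin 5.1
```

Emit:
drive_tool:
  motion:
    - [[-1, 0.02, -0.05, 0, 5], [-1, 0.0409, -0.1, 0, 5], [-1, 0.0614, -0.15, 0, 5], [-1, 0.0819, -0.2, 0, 5], [-1, 0.1024, -0.25, 0, 5], [-1, 0.1229, -0.3, 0, 5], [-1, 0.1434, -0.35, 0, 5], [-1, 0.1639, -0.4, 0, 5], [-1, 0.1844, -0.45, 0, 5], [-1, 0.205, -0.5, 0.01, 5], [-1, 0.224, -0.547, 0.03, 5], [-1, 0.224, -0.547, 0.041, 5], [-1, 0.224, -0.547, 0.041, 5], [-1, 0.224, -0.547, 0.041, 5], [-1, 0.224, -0.547, 0.041, 5]]

```text
t: 14.4
ee_pos: [0.5626, 0.3264, 0.1302]
ee_rot: [0.998, 0.061, -0.001, 0.001]
force: [0.0, -0.7, -0.6]
finger_gap: 0.0172
```

Run:
```python
from tray import *
s=st()
f=cam("wrist"); save(f,"r3")
plate(f,"red",s["ee_pos"][2]+.002)
tray(f)
plan((.562,.3285,.05),7,False)
```

```text
{'t': 14.4, 'joint_positions': [-0.6536, 0.6276, 0.0616, 1.8629, -0.0579, 0.6553, -2.0068], 'ee_pos': [0.5626, 0.3264, 0.1302], 'ee_rot': [0.9981, 0.0608, -0.0008, 0.001], 'force': [0.0081, -0.7199, -0.5665], 'finger_gap': 0.0172}
red px n 13102 centroid [280.0, 257.0] mid [0.5651, 0.3256] len 0.1252 shank w 0.0198 ang 7.1
yellow px [342.1, 260.1] exp [341.6, 257.1] area 106 [0.5207, 0.2717]
blue px [483.7, 142.8] exp [482.6, 146.1] area 679 [0.6224, 0.1877]
green px [529.7, 254.2] exp [528.6, 256.8] area 519 [0.5432, 0.1278]
tray c [0.5719, 0.2302] th 8.27 dot x 0.0439 rms 0.0008
t 14.45 pos [0.5629, 0.3262, 0.1309] yaw 6.9 j7 -2.01 gap 0.0175 -> shift [-0.0006, -0.0025, 0.0809] spin -0.1
```

View pics/r3.png

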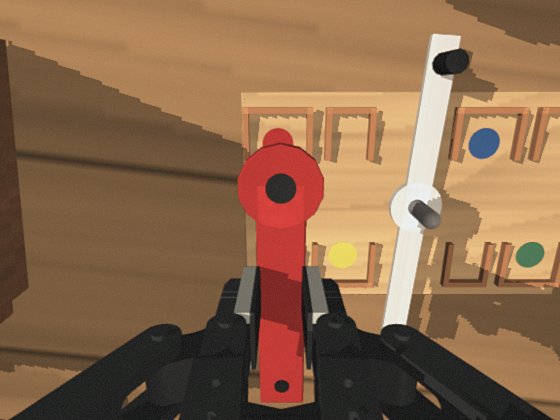

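Emit:
drive_tool:
  motion:
    - [[-1, -0.0015, -0.0025, 0.04, 0], [-1, -0.0015, -0.0025, 0.08, 0], [-1, -0.0015, -0.0025, 0.105, 0], [-1, -0.0015, -0.0025, 0.113, 0], [-1, -0.0015, -0.0025, 0.113, 0], [-1, -0.0015, -0.0025, 0.113, 0], [-1, -0.0015, -0.0025, 0.113, 0]]

```text
t: 15.15
ee_pos: [0.562, 0.3307, 0.02]
ee_rot: [0.998, 0.061, 0.001, -0.001]
force: [0.1, 0.3, -1.3]
finger_gap: 0.0172
```

Run:
```python
from tray import *
s=st()
f=cam("wrist"); save(f,"r4")
g=cam("scene"); save(g,"r4s",(330,160,450,270),5)
plan((.5616,.3285,.05),7,False)
```

```text
{'t': 15.15, 'joint_positions': [-0.6457, 0.78, 0.0417, 1.9097, -0.0671, 0.4508, -2.0041], 'ee_pos': [0.562, 0.3307, 0.02], 'ee_rot': [0.9981, 0.0612, 0.0011, -0.0006], 'force': [0.149, 0.287, -1.2936], 'finger_gap': 0.0172}
t 15.25 pos [0.5617, 0.3308, 0.0197] yaw 7.0 j7 -2.00 gap 0.0172 -> shift [-0.0003, 0.0022, -0.0303] spin 0.0
```

View pics/r4.png

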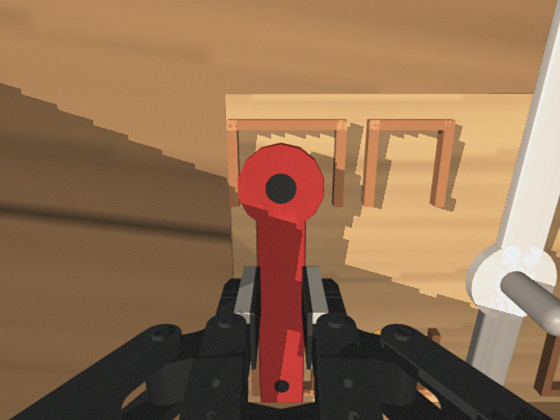

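View pics/r4s.png

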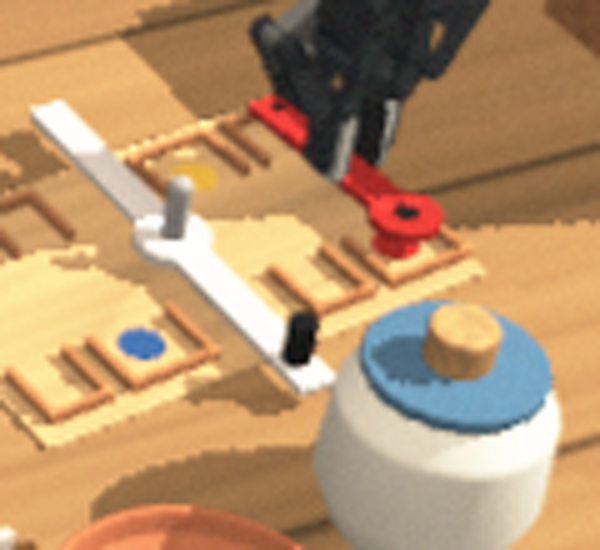

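Run:
```python
from tray import *
f=cam("wrist"); s=bot.get_state(); z=s["ee_pos"][2]
X=np.array([np.cos(np.radians(7)),np.sin(np.radians(7))])
p=s["ee_pos"][:2]
h=lambda px,zz:(at_z(f,px,zz)[:2]-p)@X
for d in(.0,.002,.004): print("rim",h((281,144),z+d),"plain end",h((282,402),z+d),"hole",h((281,188),z+d))
for d in(.007,.009): print("wall inner",h((285,130),d),"outer",h((285,120),d))
tray(f)
```

```text
rim 0.05916691050850746 plain end -0.06191369521455501 hole 0.04217999784643029
rim 0.05942971574641109 plain end -0.05995617852788676 hole 0.04268056135450181
rim 0.05969252098431471 plain end -0.057998661841218616 hole 0.043181124862573216
wall inner 0.06313582117195785 outer 0.06706523368860694
wall inner 0.06332644812888291 outer 0.06720527470089437Traceback (most recent call last):
  File "<stdin>", line 8, in <module>
  File "tray.py", line 21, in tray
    r=least_squares(res,[*c0,th,.043])
    return func(*args, **kwargs)
    vector_fun = VectorFunction(
        fun_wrapped,
    ...<6 lines>...
        workers=workers
    )
    self._update_fun()
    ~~~~~~~~~~~~~~~~^^
    self.f = self.fun_wrapped(xp_copy(self.x))
             ~~~~~~~~~~~~~~~~^^^^^^^^^^^^^^^^^
    return np.atleast_1d(self.fun(x))
                         ~~~~~~~~^^^
    return self.f(x, *self.args, **self.kwargs)
           ~~~~~~^^^^^^^^^^^^^^^^^^^^^^^^^^^^^^
  File "tray.py", line 20, in res
    return np.concatenate([v[:2]+Y*guess[k][0]+X*guess[k][1]*v[3]-obs[k] for k in obs])
           ~~~~~~~~~~~~~~^^^^^^^^^^^^^^^^^^^^^^^^^^^^^^^^^^^^^^^^^^^^^^^^^^^^^^^^^^^^^^
ValueError: need at least one array to concatenate
```

Emit:
drive_tool:
  motion:
    - [[-1, -0.0005, 0.0025, 0, 0], [-1, -0.0005, 0.0025, 0.004, 0], [-1, -0.0005, 0.0025, 0.008, 0], [-1, -0.0005, 0.0025, 0.011, 0], [-1, -0.0005, 0.0025, 0.011, 0], [-1, -0.0005, 0.0025, 0.011, 0], [-0.2, -0.0005, 0.0025, 0.011, 0], [-0.2, -0.0005, 0.0025, 0.011, 0], [-0.2, -0.0005, 0.0025, 0.011, 0], [-0.2, -0.0005, 0.0025, -0.02, 0], [-0.2, -0.0005, 0.0025, -0.06, 0], [-0.2, -0.0005, 0.0025, -0.1, 0], [-0.2, -0.0005, 0.0025, -0.14, 0], [-0.2, -0.0005, 0.0025, -0.14, 0], [-0.2, -0.0005, 0.0025, -0.14, 0]]

```text
t: 16.8
ee_pos: [0.5612, 0.3282, 0.1593]
ee_rot: [0.998, 0.061, 0.001, -0.001]
force: [-1.1, -0.2, -0.8]
finger_gap: 0.0337
```

Run:
```python
from tray import *
s=st()
f=cam("wrist"); save(f,"r5"); plate(f,"red",.009)
g=cam("scene"); save(g,"r5s",(330,160,450,270),5); plate(f,"blue",.006);plate(g,"blue",.006)
plan((.46,-.1185,.15),-26,False); plan((.46,-.1185,.15),154,False)
```

```text
{'t': 16.8, 'joint_positions': [-0.6596, 0.5893, 0.0657, 1.8475, -0.0565, 0.7043, -2.0098], 'ee_pos': [0.5612, 0.3282, 0.1593], 'ee_rot': [0.9981, 0.0614, 0.0009, -0.0006], 'force': [-1.1292, -0.2168, -0.8053], 'finger_gap': 0.0337}
red px n 3659 centroid [281.0, 185.0] mid [0.5602, 0.3267] len 0.1183 shank w 0.0190 ang 7.6Traceback (most recent call last):
  File "<stdin>", line 4, in <module>
  File "h.py", line 63, in plate
    a,b=np.polyfit(q[s1],r[s1],1); ang=np.degrees(np.arctan2(u[1],u[0])+np.arctan(a))
        ~~~~~~~~~~^^^^^^^^^^^^^^^
    raise TypeError("expected non-empty vector for x")
TypeError: expected non-empty vector for x
```

View pics/r5.png

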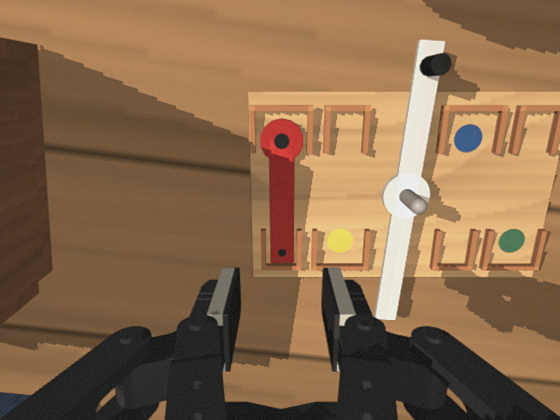

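View pics/r5s.png

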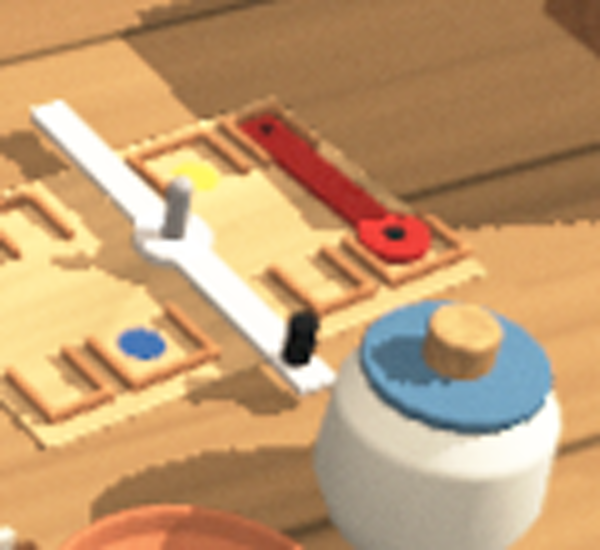

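Run:
```python
from tray import *
plan((.46,-.1185,.15),-26,False)
f=cam("wrist"); tray(f)
g=cam("scene"); save(g,"s5")
try: plate(g,"blue")
except Exception as e: print(e)
```

```text
t 16.9 pos [0.5602, 0.3276, 0.1573] yaw 7.0 j7 -2.01 gap 0.0342 -> shift [-0.1542, 0.4304, 0.0078] spin 33.0
yellow px [342.8, 243.3] exp [338.7, 241.5] area 54 [0.5219, 0.2688]
blue px [468.4, 135.8] exp [467.6, 138.7] area 570 [0.6223, 0.1878]
green px [512.0, 239.1] exp [511.2, 241.5] area 445 [0.5431, 0.1278]
tray c [0.5721, 0.2293] th 8.39 dot x 0.0436 rms 0.0010
blue px n 295 centroid [205.0, 219.0] mid [0.4638, -0.1165] len 0.1210 shank w 0.0188 ang -26.0
```

Emit:
drive_tool:
  motion:
    - [[0, -0.017, 0.047, 0, 33], [0, -0.034, 0.094, 0, 33], [0, -0.051, 0.141, 0, 33], [0, -0.068, 0.188, 0, 33], [0, -0.085, 0.235, 0, 33], [0, -0.102, 0.282, 0, 33], [0, -0.119, 0.329, 0, 33], [0, -0.136, 0.376, 0, 33], [0, -0.154, 0.43, 0.007, 33], [0, -0.154, 0.43, 0.007, 33], [0, -0.154, 0.43, 0.007, 33], [0, -0.154, 0.43, 0.007, 33], [0, -0.154, 0.43, 0.007, 33], [0, -0.154, 0.43, 0.007, 33]]

```text
t: 18.4
ee_pos: [0.4612, -0.1161, 0.1511]
ee_rot: [0.975, -0.223, -0.0, -0.0]
force: [0.0, 0.2, -0.1]
finger_gap: 0.043
```

Run:
```python
from tray import *
f=cam("wrist"); save(f,"b1"); c,a=plate(f,"blue")
c,a=plate(cam("wrist"),"blue")
plan((*c,.002),a)
```

```text
blue px n 3648 centroid [283.0, 187.0] mid [0.4594, -0.1182] len 0.1174 shank w 0.0184 ang -25.5
blue px n 3631 centroid [283.0, 187.0] mid [0.459, -0.1181] len 0.1183 shank w 0.0187 ang -25.8
t 18.5 pos [0.4611, -0.1166, 0.1512] yaw -25.8 j7 -1.73 gap 0.0428 -> shift [-0.0011, 0.0023, 0.1492] spin -0.0
```

View pics/b1.png

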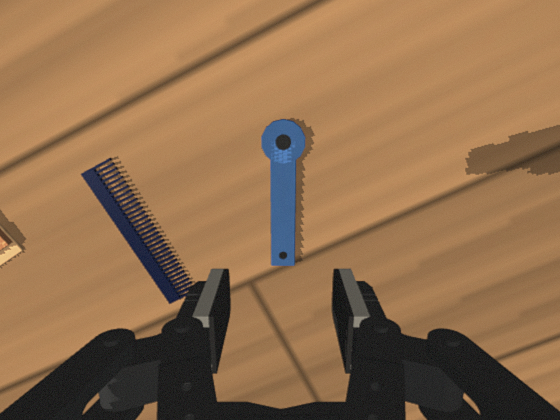

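Emit:
drive_tool:
  motion:
    - [[0, -0.001, 0.0015, 0.05, 0], [0, -0.001, 0.0015, 0.1, 0], [0, -0.001, 0.0015, 0.13, 0], [0, -0.001, 0.0015, 0.149, 0], [0, -0.001, 0.0015, 0.149, 0], [0, -0.001, 0.0015, 0.149, 0], [-1, -0.001, 0.0015, 0.149, 0], [-1, -0.001, 0.0015, 0.149, 0], [-1, -0.001, 0.0015, 0.149, 0], [-1, -0.001, 0.0015, 0.149, 0], [-1, -0.001, 0.0015, 0.149, 0], [-1, -0.001, 0.0015, 0.11, 0], [-1, -0.001, 0.0015, 0.06, 0], [-1, -0.001, 0.0015, 0.01, 0], [-1, -0.001, 0.0015, 0.01, 0], [-1, -0.001, 0.0015, 0.01, 0], [-1, -0.001, 0.0015, 0.01, 0]]

```text
t: 20.2
ee_pos: [0.4587, -0.1182, 0.1406]
ee_rot: [0.975, -0.224, -0.001, -0.0]
force: [1.0, 0.5, -0.6]
finger_gap: 0.0176
```

Run:
```python
from tray import *
s=st(); z=s["ee_pos"][2]
f=cam("wrist"); save(f,"b2"); plate(f,"blue",z+.002)
plan((.5745+.00585-.0008,.2313-.0476,.10),7,False)
```

```text
{'t': 20.2, 'joint_positions': [-0.164, 0.4806, 0.4167, 2.2666, -0.4279, 0.4682, -1.4265], 'ee_pos': [0.4587, -0.1182, 0.1406], 'ee_rot': [0.9745, -0.2244, -0.0005, -0.0001], 'force': [0.995, 0.467, -0.6369], 'finger_gap': 0.0176}
blue px n 12691 centroid [281.0, 264.0] mid [0.4576, -0.1189] len 0.1208 shank w 0.0197 ang -25.8
t 20.25 pos [0.4585, -0.1184, 0.1403] yaw -25.9 j7 -1.43 gap 0.0178 -> shift [-0.0232, -0.3246, 0.0401] spin -32.9
```

View pics/b2.png

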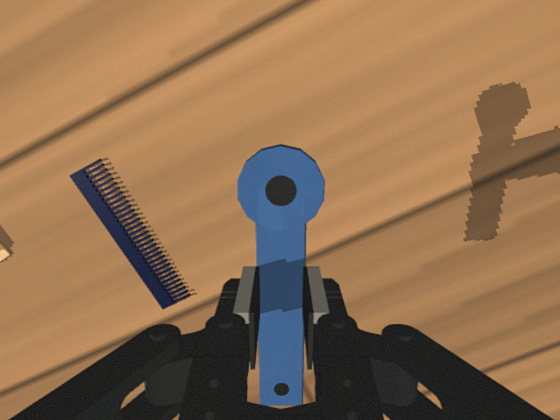

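Emit:
drive_tool:
  motion:
    - [[-1, -0.0035, -0.049, 0, -8], [-1, -0.007, -0.098, 0, -16], [-1, -0.0105, -0.147, 0, -24], [-1, -0.014, -0.196, 0, -33], [-1, -0.0175, -0.245, 0, -33], [-1, -0.021, -0.294, 0, -33], [-1, -0.023, -0.3245, 0.02, -33], [-1, -0.023, -0.3245, 0.06, -33], [-1, -0.023, -0.3245, 0.1, -33], [-1, -0.023, -0.3245, 0.118, -33], [-1, -0.023, -0.3245, 0.118, -33], [-1, -0.023, -0.3245, 0.118, -33], [-1, -0.023, -0.3245, 0.118, -33], [-1, -0.023, -0.3245, 0.118, -33]]

```text
t: 21.65
ee_pos: [0.5812, 0.1833, 0.0244]
ee_rot: [0.998, 0.061, 0.001, -0.0]
force: [0.1, 0.5, -1.2]
finger_gap: 0.0177
```

Run:
```python
from tray import *
s=st(); z=s["ee_pos"][2]
f=cam("wrist"); save(f,"b3"); plate(f,"blue",z+.002)
plan((.5745+.00585-.0008,.2313-.0476,.02),7,False)
```

```text
{'t': 21.65, 'joint_positions': [-0.5399, 0.7575, 0.2161, 2.0172, -0.3847, 0.4035, -1.4738], 'ee_pos': [0.5812, 0.1833, 0.0244], 'ee_rot': [0.9981, 0.0613, 0.0008, -0.0003], 'force': [0.1197, 0.4829, -1.2032], 'finger_gap': 0.0177}
blue px n 12629 centroid [281.0, 263.0] mid [0.5799, 0.1821] len 0.1206 shank w 0.0197 ang 7.2
t 21.7 pos [0.5811, 0.1834, 0.0244] yaw 7.0 j7 -1.47 gap 0.0176 -> shift [-0.0015, -0.0005, 0.0044] spin 0.0
```

View pics/b3.png

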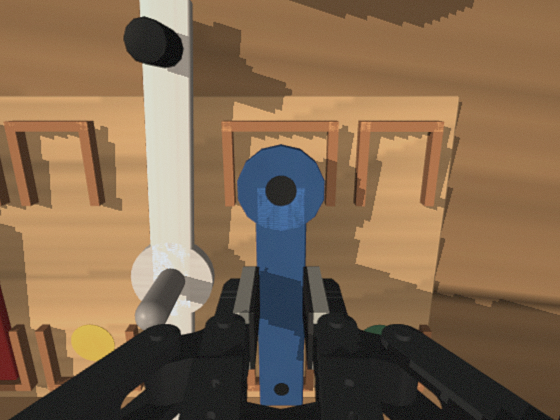

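Run:
```python
from tray import *
f=cam("wrist"); s=bot.get_state(); z=s["ee_pos"][2]
X=np.array([np.cos(np.radians(7)),np.sin(np.radians(7))])
p=s["ee_pos"][:2]
h=lambda px,zz:(at_z(f,px,zz)[:2]-p)@X
for d in(.002,): print("rim",h((281,145),z+d),"plain end",h((282,404),z+d))
print("wall inner",h((281,132),.009),z)
```

```text
rim 0.059019762162302675 plain end -0.061020530693618756
wall inner 0.0620024989028378 0.024325838365823547
```

Emit:
drive_tool:
  motion:
    - [[-1, -0.001, 0, 0.005, 0], [-1, -0.001, 0, 0.01, 0], [-1, -0.001, 0, 0.0155, 0], [-1, -0.001, 0, 0.0155, 0], [-1, -0.001, 0, 0.0155, 0], [-0.45, -0.001, 0, 0.0155, 0], [-0.45, -0.001, 0, 0.0155, 0], [-0.45, -0.001, 0, 0.0155, 0], [-0.45, -0.001, 0, -0.01, 0], [-0.45, -0.001, 0, -0.05, 0], [-0.45, -0.001, 0, -0.1, 0], [-0.45, -0.001, 0, -0.14, 0], [-0.45, -0.001, 0, -0.14, 0], [-0.45, -0.001, 0, -0.14, 0], [-0.45, -0.001, 0, -0.14, 0]]

```text
t: 23.25
ee_pos: [0.5788, 0.1831, 0.1625]
ee_rot: [0.998, 0.062, -0.001, 0.0]
force: [-0.3, 0.3, 0.6]
finger_gap: 0.0234
```

Run:
```python
from tray import *
s=st()
f=cam("wrist"); save(f,"b4"); plate(f,"blue",.009)
g=cam("scene"); save(g,"b4s",(300,160,450,270),4);
for n in("red","blue"): plate(g,n,.009)
q=look({"bar_knob":.028},cams=("scene","wrist"))
plan((.669,.237,.12),0,False);
```

```text
{'t': 23.25, 'joint_positions': [-0.6337, 0.5642, 0.3492, 1.9543, -0.2979, 0.674, -1.5471], 'ee_pos': [0.5788, 0.1831, 0.1625], 'ee_rot': [0.9981, 0.0616, -0.0006, 0.0001], 'force': [-0.3341, 0.2829, 0.606], 'finger_gap': 0.0234}
blue px n 3418 centroid [281.0, 183.0] mid [0.579, 0.1819] len 0.1174 shank w 0.0181 ang 7.5
red px n 315 centroid [398.0, 198.0] mid [0.5632, 0.3269] len 0.1215 shank w 0.0240 ang 5.6
blue px n 300 centroid [348.0, 218.0] mid [0.582, 0.1812] len 0.1206 shank w 0.0187 ang 5.9
scene bar_knob [(0.81, [389.0, 226.0], [0.6668, 0.2391]), (0.49, [96.0, 293.0], [0.6257, -0.3764])]
wrist bar_knob []
t 23.55 pos [0.5793, 0.1828, 0.1624] yaw 7.0 j7 -1.55 gap 0.0235 -> shift [0.0958, -0.0428, 0.0423] spin 7.0
```

View pics/b4.png

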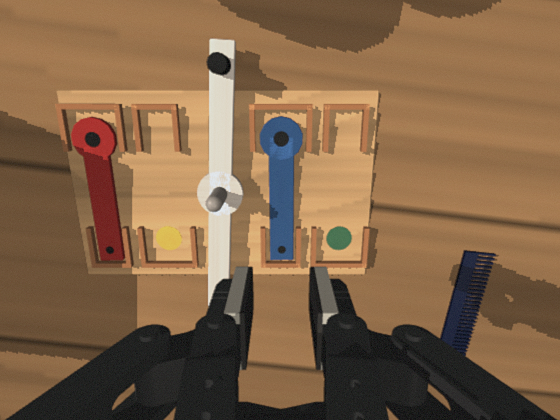

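View pics/b4s.png

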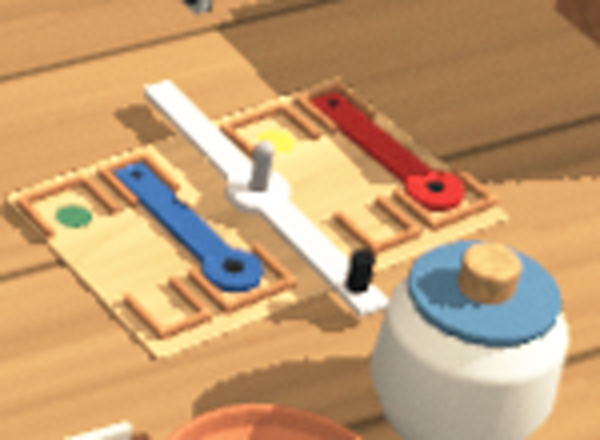

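Emit:
drive_tool:
  motion:
    - [[0, 0.0955, -0.044, 0, -173], [0, 0.0955, -0.044, 0, -173], [0, 0.0955, -0.044, 0, -173], [0, 0.0955, -0.044, 0, -173], [0, 0.0955, -0.044, 0, -173], [0, 0.0955, -0.044, 0, -173], [0, 0.0955, -0.044, 0, -173], [0, 0.0955, -0.044, 0, -173], [0, 0.0955, -0.044, 0, -173], [0, 0.0955, -0.044, 0, -173], [0, 0.0955, -0.044, 0, -173], [0, 0.0955, -0.044, 0, -173], [0, 0.0955, -0.044, 0, -173], [0, 0.0955, -0.044, 0, -173], [0, 0.0955, -0.044, 0, -173], [0, 0.0955, -0.044, 0, -173], [0, 0.0955, -0.044, 0, -173], [0, 0.0955, -0.044, 0, -173], [0, 0.0955, -0.044, 0, -173], [0, 0.0955, -0.044, 0, -173]]

```text
t: 25.55
ee_pos: [0.6688, 0.2381, 0.1626]
ee_rot: [0.006, 1.0, -0.0, -0.0]
force: [-0.4, -0.7, 0.4]
finger_gap: 0.0427
```

Emit:
drive_tool:
  motion:
    - [[0, 0, 0, 0, -5], [0, 0, 0, 0, -5], [0, 0, 0, 0, -5]]

```text
t: 25.85
ee_pos: [0.6689, 0.2381, 0.1628]
ee_rot: [-0.033, 0.999, -0.0, -0.0]
force: [0.3, 0.2, -0.2]
finger_gap: 0.0427
```

Run:
```python
from tray import *
s=st()
q=look({"bar_knob":.028,"post":.05},cams=("wrist",),pic="n1")
plan((.669,.2375,.023),180,False);
```

```text
{'t': 25.85, 'joint_positions': [-0.1084, 0.7002, -0.517, 1.6714, 0.4239, 0.8845, 0.8389], 'ee_pos': [0.6689, 0.2381, 0.1628], 'ee_rot': [-0.0327, 0.9995, -0.0, -0.0004], 'force': [0.3291, 0.1593, -0.2247], 'finger_gap': 0.0427}
wrist bar_knob [(0.76, [280.0, 197.0], [0.6673, 0.2358]), (0.48, [411.0, 60.0], [0.5643, 0.3191])]
wrist post [(0.82, [280.0, 62.0], [0.5731, 0.23])]
t 26.0 pos [0.6689, 0.2385, 0.1632] yaw -176.2 j7 0.84 gap 0.0428 -> shift [-0.0001, -0.001, 0.1402] spin 3.8
```

View pics/n1_wrist.png

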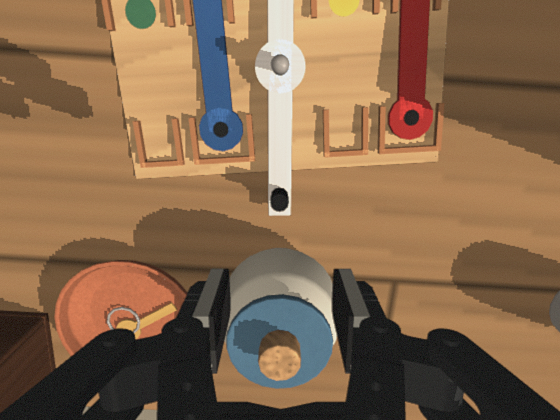

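Emit:
drive_tool:
  motion:
    - [[0, 0, -0.001, 0.05, 4], [0, 0, -0.001, 0.1, 4], [0, 0, -0.001, 0.13, 4], [0, 0, -0.001, 0.1385, 4], [0, 0, -0.001, 0.1385, 4], [0, 0, -0.001, 0.1385, 4], [-1, 0, -0.001, 0.1385, 4], [-1, 0, -0.001, 0.1385, 4], [-1, 0, -0.001, 0.1385, 4], [-1, 0, -0.001, 0.1385, 4], [-1, 0, -0.001, 0.1385, 4]]
  grip_force: 25

```text
t: 27.1
ee_pos: [0.6699, 0.2377, 0.0265]
ee_rot: [0.001, 1.0, 0.0, 0.001]
force: [-0.2, -0.8, 6.7]
finger_gap: 0.0125
```

Run:
```python
from tray import *
s=st()
c=np.array([.5745,.2313]); R0=.0955
a0=np.degrees(np.arctan2(*(s["ee_pos"][:2]-c)[::-1])); print(a0, np.hypot(*(s["ee_pos"][:2]-c)))
p0=c+R0*np.array([np.cos(np.radians(a0)),np.sin(np.radians(a0))])
for a in np.linspace(a0,-84,19)[1:]:
    p=c+R0*np.array([np.cos(np.radians(a)),np.sin(np.radians(a))])-p0; print("%.0f"%a,np.round([-p[0],p[1]],4).tolist())
```

```text
{'t': 27.1, 'joint_positions': [-0.1708, 0.8494, -0.4123, 1.7428, 0.5162, 0.6565, 0.6955], 'ee_pos': [0.6699, 0.2377, 0.0265], 'ee_rot': [0.0008, 1.0, 0.0004, 0.0012], 'force': [-0.1704, -0.812, 6.7482], 'finger_gap': 0.0125}
3.824988349467663 0.09563598206385614
-1 [-0.0002, -0.0081]
-6 [0.0003, -0.0162]
-11 [0.0015, -0.0243]
-16 [0.0033, -0.0322]
-21 [0.0059, -0.0399]
-25 [0.0091, -0.0474]
-30 [0.0129, -0.0546]
-35 [0.0173, -0.0614]
-40 [0.0222, -0.0679]
-45 [0.0277, -0.0739]
-50 [0.0337, -0.0794]
-55 [0.0401, -0.0843]
-60 [0.047, -0.0887]
-64 [0.0541, -0.0926]
-69 [0.0616, -0.0957]
-74 [0.0694, -0.0983]
-79 [0.0773, -0.1002]
-84 [0.0853, -0.1013]
```

Emit:
drive_tool:
  motion:
    - [[-1, 0, -0.008, 0, 0], [-1, 0.0003, -0.0162, 0, 0], [-1, 0.0015, -0.0243, 0, 0], [-1, 0.0033, -0.0322, 0, 0], [-1, 0.0059, -0.04, 0, 0], [-1, 0.0091, -0.0474, 0, 0], [-1, 0.0129, -0.0546, 0, 0], [-1, 0.0173, -0.0614, 0, 0], [-1, 0.0222, -0.0679, 0, 0], [-1, 0.0277, -0.0739, 0, 0], [-1, 0.0337, -0.0794, 0, 0], [-1, 0.04, -0.0843, 0, 0], [-1, 0.047, -0.0887, 0, 0], [-1, 0.054, -0.0926, 0, 0], [-1, 0.0616, -0.0957, 0, 0], [-1, 0.0694, -0.0983, 0, 0], [-1, 0.0773, -0.1002, 0, 0], [-1, 0.0845, -0.1012, 0, 0], [-1, 0.0845, -0.1012, 0, 0], [-1, 0.0845, -0.1012, 0, 0]]

```text
t: 29.1
ee_pos: [0.5862, 0.1369, 0.0259]
ee_rot: [0.001, 1.0, 0.001, 0.002]
force: [4.0, 3.1, 5.4]
finger_gap: 0.0123
```

Emit:
drive_tool:
  motion:
    - [[-0.3, 0, 0, 0, 0], [-0.3, 0, 0, 0, 0], [-0.3, 0, 0, 0, 0], [-0.3, 0, 0, -0.04, 0], [-0.3, 0, 0, -0.09, 0], [-0.3, 0, 0, -0.14, 0], [-0.3, 0, 0, -0.17, 0], [-0.3, 0, 0, -0.17, 0], [-0.3, 0, 0, -0.17, 0]]

```text
t: 30.0
ee_pos: [0.5841, 0.1357, 0.1949]
ee_rot: [0.001, 1.0, -0.0, 0.0]
force: [-0.5, 0.6, -0.3]
finger_gap: 0.0299
```

Run:
```python
from tray import *
s=st()
q=look({"bar_knob":.028,"post":.05},cams=("wrist","scene"),pic="n2")
g=q["scene"]; save(g,"n2c",(280,150,450,270),4.5)
look({"rubber_mid":.005,"steel_mid":.004,"brass_mid":.005},cams=("top",))
```

```text
{'t': 30.0, 'joint_positions': [0.0539, 0.5444, -0.554, 1.9055, 0.3908, 0.7997, 0.8566], 'ee_pos': [0.5841, 0.1357, 0.1949], 'ee_rot': [0.0009, 1.0, -0.0003, 0.0002], 'force': [-0.4618, 0.5913, -0.2688], 'finger_gap': 0.0299}
wrist bar_knob [(0.72, [282.0, 189.0], [0.5845, 0.135])]
wrist post [(0.74, [403.0, 182.0], [0.5729, 0.2297])]
scene bar_knob [(0.9, [326.0, 217.0], [0.589, 0.1262]), (0.23, [94.0, 262.0], [0.5422, -0.3705])]
scene post [(0.96, [362.0, 192.0], [0.5628, 0.2291])]
top rubber_mid [(0.78, [389.0, 180.0], [0.6138, -0.2903]), (0.6, [426.0, 190.0], [0.5902, -0.3816])]
top steel_mid [(0.64, [425.0, 259.0], [0.4233, -0.3712])]
top brass_mid []
```

View pics/n2_wrist.png

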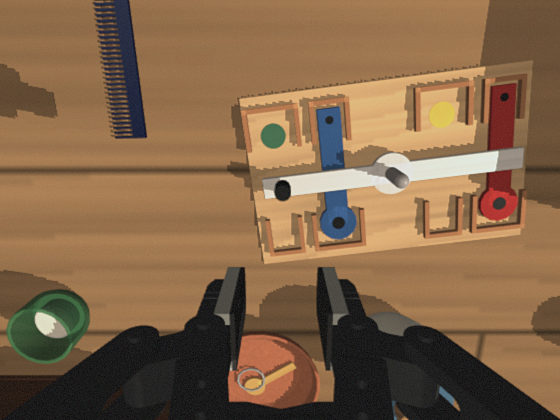

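View pics/n2c.png

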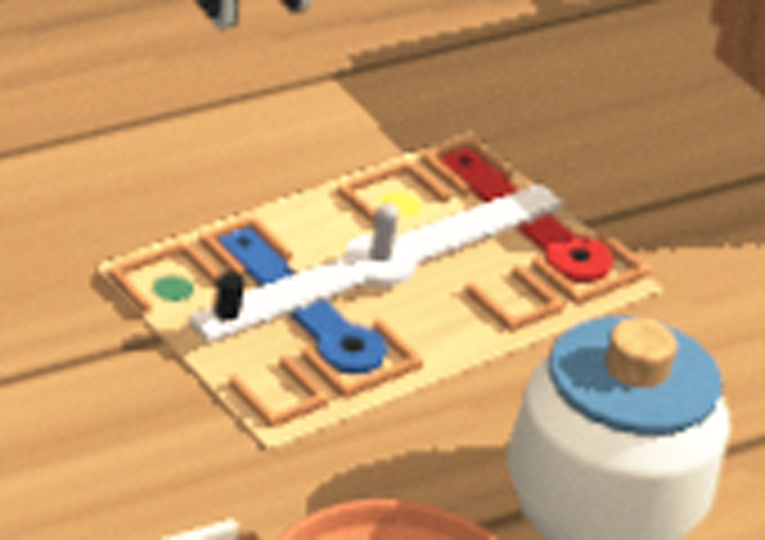

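Run:
```python
from tray import *
plan((.592,-.381,.15),97,False)
```

```text
t 30.5 pos [0.5842, 0.1364, 0.1943] yaw 179.9 j7 0.86 gap 0.0299 -> shift [-0.0083, -0.5174, 0.0444] spin 82.9
```

Emit:
drive_tool:
  motion:
    - [[0.4, -0.001, -0.05, 0, 8], [0.4, -0.002, -0.1, 0, 16], [0.4, -0.003, -0.15, 0, 24], [0.4, -0.004, -0.2, 0, 32], [0.4, -0.005, -0.25, 0, 40], [0.4, -0.006, -0.3, 0, 48], [0.4, -0.007, -0.35, 0, 56], [0.4, -0.008, -0.4, 0, 64], [0.4, -0.008, -0.45, 0.01, 72], [0.4, -0.008, -0.5, 0.03, 80], [0.4, -0.008, -0.517, 0.044, 83], [0.4, -0.008, -0.517, 0.044, 83], [0.4, -0.008, -0.517, 0.044, 83], [0.4, -0.008, -0.517, 0.044, 83], [0.4, -0.008, -0.517, 0.044, 83]]

```text
t: 32.0
ee_pos: [0.5926, -0.3789, 0.1516]
ee_rot: [0.662, 0.75, 0.0, 0.0]
force: [0.0, 0.9, 0.7]
finger_gap: 0.0599
```

```bash
cat >> h.py <<'E'
def ring(f,label,camname,zt,guess):
    """network mask nearest the guess -> outer ellipse centre on the top-face plane"""
    best=None
    for q in bot.cut_out(label,camname):
        m=q["region"].astype(np.uint8); cs,_=cv2.findContours(m,cv2.RETR_EXTERNAL,cv2.CHAIN_APPROX_NONE)
        if not cs: continue
        c=max(cs,key=cv2.contourArea)
        if len(c)<6: continue
        P=np.array([at_z(f,p[0],zt)[:2] for p in c]); (cc,rr)=cv2.minEnclosingCircle((P*1000).astype(np.float32))
        mm=P.mean(0); print(label,camname,"conf %.2f"%q["confidence"],"ext",np.round(q["extent"]).tolist(),"centre",np.round(np.array(cc)/1000,4).tolist(),"mean",np.round(mm,4).tolist(),"dia %.4f"%(2*rr/1000))
E
python3 - <<'E'
from tray import *
s=st()
f=look({"rubber_mid":.005,"brass_mid":.005,"steel_mid":.004},pic="u1")["wrist"]
ring(f,"rubber_mid","wrist",.010,None)
plan((.592,-.381,.002),97)
E
```

```text
{'t': 32.0, 'joint_positions': [0.5771, 0.6583, -0.1419, 1.7134, 0.1225, 0.7778, 0.5011], 'ee_pos': [0.5926, -0.3789, 0.1516], 'ee_rot': [0.662, 0.7495, 0.0005, 0.0003], 'force': [0.049, 0.8559, 0.683], 'finger_gap': 0.0599}
wrist rubber_mid [(0.7, [277.0, 196.0], [0.5894, -0.3817]), (0.57, [327.0, 80.0], [0.6152, -0.291])]
wrist brass_mid [(0.67, [179.0, 172.0], [0.5117, -0.3712])]
wrist steel_mid [(0.97, [59.0, 161.0], [0.4195, -0.3748])]
rubber_mid wrist conf 0.82 ext [329.0, 82.0, 62.0, 63.0] centre [0.6162, -0.2918] mean [0.6162, -0.2911] dia 0.0439
rubber_mid wrist conf 0.71 ext [280.0, 197.0, 54.0, 56.0] centre [0.5901, -0.3806] mean [0.5906, -0.3803] dia 0.0441
t 32.25 pos [0.592, -0.3802, 0.1512] yaw 97.0 j7 0.50 gap 0.0601 -> shift [-0.0007, -0.0001, 0.1492] spin -0.0
```

View pics/u1_wrist.png

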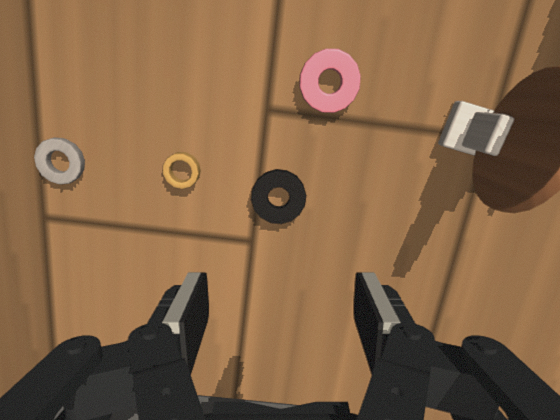

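Emit:
drive_tool:
  motion:
    - [[0.4, -0.0005, -0.002, 0.05, 0], [0.4, -0.0005, -0.002, 0.1, 0], [0.4, -0.0005, -0.002, 0.13, 0], [0.4, -0.0005, -0.002, 0.148, 0], [0.4, -0.0005, -0.002, 0.148, 0], [0.4, -0.0005, -0.002, 0.148, 0], [-1, -0.0005, -0.002, 0.148, 0], [-1, -0.0005, -0.002, 0.148, 0], [-1, -0.0005, -0.002, 0.148, 0], [-1, -0.0005, -0.002, 0.148, 0], [-1, -0.0005, -0.002, 0.148, 0]]
  grip_force: 40

```text
t: 33.35
ee_pos: [0.591, -0.3821, 0.0055]
ee_rot: [0.663, 0.749, 0.0, 0.002]
force: [-0.5, 0.3, 5.7]
finger_gap: 0.0403
```

Emit:
drive_tool:
  motion:
    - [[-1, 0, 0, -0.04, 0], [-1, 0, 0, -0.09, 0], [-1, 0, 0, -0.14, 0], [-1, 0, 0, -0.14, 0], [-1, 0, 0, -0.14, 0], [-1, 0, 0, -0.14, 0]]

```text
t: 33.95
ee_pos: [0.5893, -0.3812, 0.1428]
ee_rot: [0.663, 0.749, -0.0, -0.0]
force: [-0.1, -1.8, -0.6]
finger_gap: 0.0405
```

Run:
```python
from tray import *
s=st()
f=cam("wrist"); save(f,"u2"); ring(f,"rubber_mid","wrist",s["ee_pos"][2]+.006,None)
plan((.5745,.2313,.14),97)
```

```text
{'t': 33.95, 'joint_positions': [0.5815, 0.6668, -0.1412, 1.7224, 0.1267, 0.7615, 0.4992], 'ee_pos': [0.5893, -0.3812, 0.1428], 'ee_rot': [0.6631, 0.7486, -0.0001, -0.0001], 'force': [-0.0833, -1.8056, -0.6445], 'finger_gap': 0.0405}
rubber_mid wrist conf 0.82 ext [337.0, 78.0, 70.0, 70.0] centre [0.5978, -0.2982] mean [0.5977, -0.2981] dia 0.0217
rubber_mid wrist conf 0.70 ext [282.0, 281.0, 97.0, 103.0] centre [0.5883, -0.3781] mean [0.5881, -0.3778] dia 0.0455
t 34.05 pos [0.5891, -0.381, 0.1416] yaw 96.9 j7 0.50 gap 0.0404 -> shift [0.6096, 0.0594, 0.0022] spin -0.1
```

View pics/u2.png

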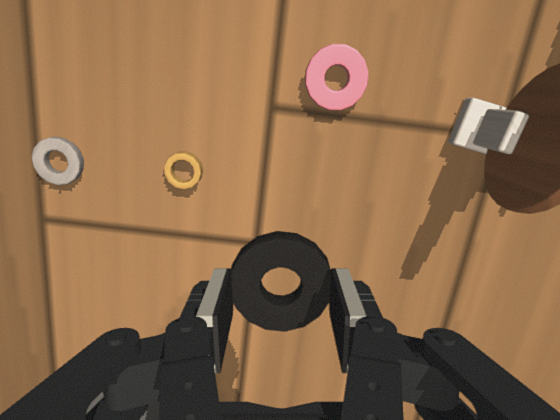

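Emit:
drive_tool:
  motion:
    - [[-1, 0.05, 0.005, 0, 0], [-1, 0.1, 0.01, 0, 0], [-1, 0.15, 0.015, 0, 0], [-1, 0.2, 0.0195, 0, 0], [-1, 0.25, 0.0245, 0, 0], [-1, 0.3, 0.0295, 0, 0], [-1, 0.35, 0.034, 0, 0], [-1, 0.4, 0.039, 0, 0], [-1, 0.45, 0.044, 0, 0], [-1, 0.5, 0.049, 0, 0], [-1, 0.55, 0.0535, 0, 0], [-1, 0.59, 0.0575, 0, 0], [-1, 0.609, 0.0595, 0.02, 0], [-1, 0.609, 0.0595, 0.05, 0], [-1, 0.609, 0.0595, 0.065, 0], [-1, 0.609, 0.0595, 0.065, 0], [-1, 0.609, 0.0595, 0.065, 0], [-1, 0.609, 0.0595, 0.065, 0], [-1, 0.609, 0.0595, 0.065, 0]]

```text
t: 35.95
ee_pos: [0.5761, 0.23, 0.0789]
ee_rot: [0.663, 0.748, 0.001, 0.0]
force: [-0.1, 0.3, 0.5]
finger_gap: 0.0406
```

Run:
```python
from tray import *
s=st(); z=s["ee_pos"][2]
f=cam("wrist"); save(f,"u3"); ring(f,"rubber_mid","wrist",z+.006,None)
g=cam("scene"); save(g,"u3s",(320,150,420,240),6)
print([np.round(q["pixel"],1).tolist()+[q["confidence"]] for q in bot.pinpoint("post","wrist")[:2]])
tray(f)
plan((.5745,.2313,.07),97)
```

```text
{'t': 35.95, 'joint_positions': [-0.4259, 0.6686, -0.0685, 1.9591, 0.0865, 0.5149, -0.435], 'ee_pos': [0.5761, 0.23, 0.0789], 'ee_rot': [0.6634, 0.7483, 0.0008, 0.0003], 'force': [-0.0624, 0.3283, 0.5228], 'finger_gap': 0.0406}
rubber_mid wrist conf 0.86 ext [279.0, 282.0, 96.0, 100.0] centre [0.5752, 0.2329] mean [0.5751, 0.2333] dia 0.0451
[]
red px [340.2, 41.1] exp [353.0, 48.5] area 4217 [0.5948, 0.3352]
yellow px [201.8, 143.8] exp [198.2, 143.6] area 1108 [0.5251, 0.2726]
blue px [356.5, 277.3] exp [340.6, 291.7] area 71 [0.6283, 0.1993]
green px [226.1, 358.6] exp [212.9, 356.4] area 130 [0.55, 0.1271]
tray c [0.5746, 0.2336] th 11.89 dot x 0.0432 rms 0.0025
t 36.15 pos [0.5757, 0.2302, 0.0784] yaw 96.9 j7 -0.44 gap 0.0405 -> shift [0.0012, -0.001, 0.0084] spin -0.1
```

View pics/u3.png

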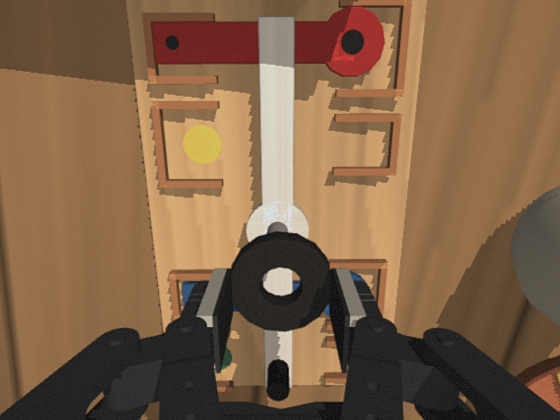

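View pics/u3s.png

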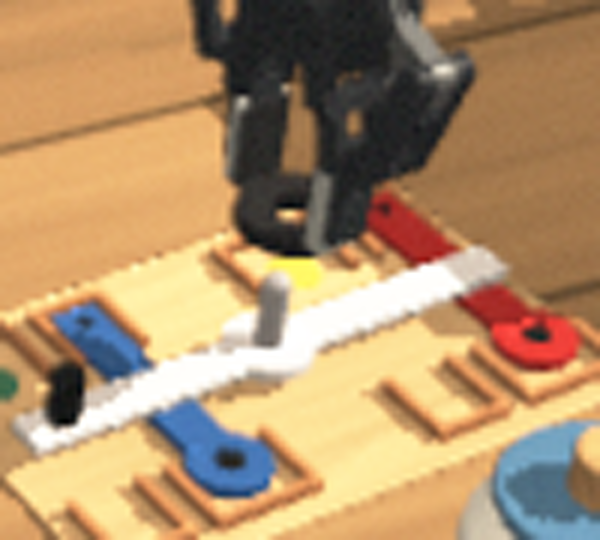

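Run:
```python
from tray import *
s=bot.get_state(); z=s["ee_pos"][2]; p=np.array(s["ee_pos"])
R=Ro.from_quat(s["ee_rot"]).as_matrix()
f=cam("wrist"); im=f["frame"]; save(f,"u4",(200,180,360,340),4)
T=lambda px,zz: np.round((R.T@(at_z(f,px,zz)-p))[:2]*1000,1)
for c in(276,278,280): print(c,T((c,232),.017))
for r in(262,332): print("ring outer",r,T((281,r),z+.006))
for c in(231,330): print("ring outer",c,T((c,282),z+.006))
print("bore top rim L/R/top",T((261,280),z+.006),T((302,280),z+.006),T((281,267),z+.006))
```

```text
276 [-0.3 -3.3]
278 [-0.3 -2.1]
280 [-0.3 -0.9]
ring outer 262 [12.6 -0.4]
ring outer 332 [-19.8  -0.4]
ring outer 231 [  3.8 -20.6]
ring outer 330 [ 3.8 19.3]
bore top rim L/R/top [ 4.7 -8.5] [4.7 8. ] [10.5 -0.4]
```

View pics/u4.png

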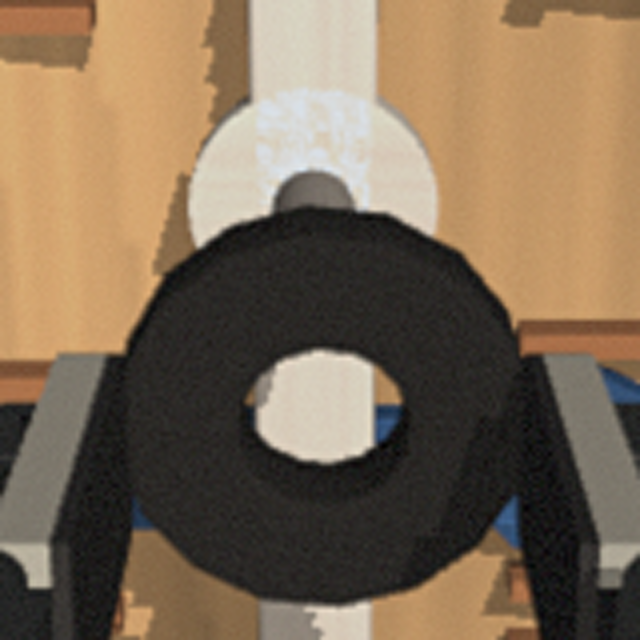

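Run:
```python
from tray import *
s=bot.get_state(); z=s["ee_pos"][2]; p=np.array(s["ee_pos"])
R=Ro.from_quat(s["ee_rot"]).as_matrix(); print(z)
f=cam("wrist"); T=lambda px,zz,f=f: np.round((R.T@(at_z(f,px,zz)-p))[:2]*1000,1)
print("dome",T((278.7,222.5),.046),T((278.7,222.5),.042)); print("ring top/bot",T((281,231.7),z+.006),T((281,231.7),z-.004),T((281,331),z+.006))
g=cam("scene"); print("scene post top",T((365.8,196.3),.049,g),"ring",T((369.2,185.5),z+.001,g))
h=cam("top"); save(h,"u4t",(130,150,220,230),7); save(g,"u4s",(335,165,405,225),10)
for n in("rubber_mid","post"):
  for c,ff in(("scene",g),("top",h)):
    print(n,c,[(round(q["confidence"],2),np.round(q["pixel"],1).tolist(),T(q["pixel"],.05 if n=="post" else z+.001,ff).tolist()) for q in bot.pinpoint(n,c)[:3]])
```

```text
0.07823533166402108
dome [15.7 -1.5] [14.3 -1.5]
ring top/bot [25.4 -0.4] [21.6 -0.4] [-19.3  -0.5]
scene post top [-0.2  1.9] ring [3.1 3.6]
rubber_mid scene [(0.86, [142.0, 284.0], [-533.6, 45.9]), (0.57, [367.2, 188.2], [-6.9, 9.5])]
rubber_mid top [(0.59, [170.2, 187.9], [-7.4, -2.6]), (0.47, [385.4, 179.3], [-493.7, -37.3])]
post scene [(0.83, [364.9, 192.3], [6.2, -10.1])]
post top [(0.71, [171.0, 194.4], [-0.5, -11.5])]
```

View pics/u4s.png

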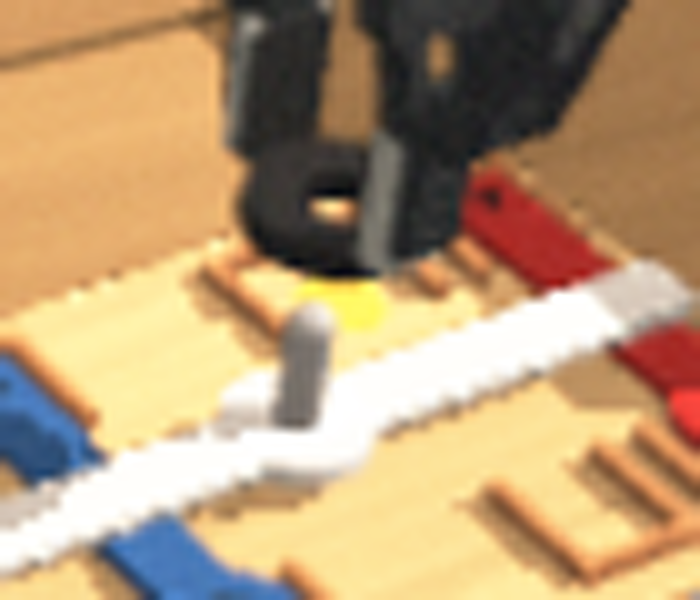

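View pics/u4t.png

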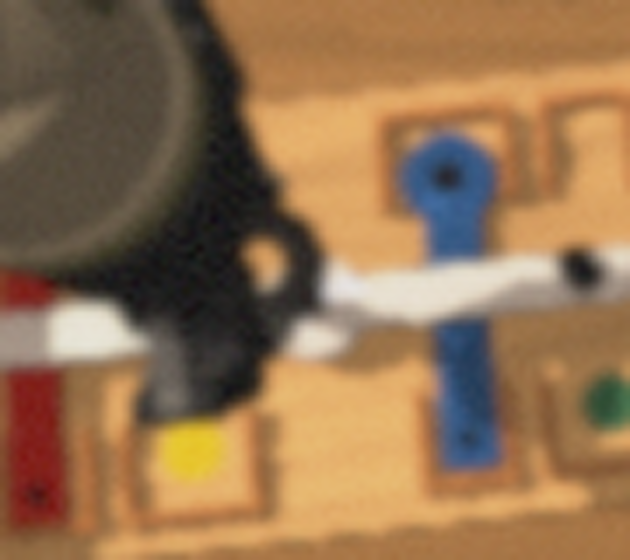

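Run:
```python
from tray import *
s=bot.get_state(); z=s["ee_pos"][2]; p=np.array(s["ee_pos"])
R=Ro.from_quat(s["ee_rot"]).as_matrix(); print(z,s["t"])
f=cam("wrist"); T=lambda px,zz,f=f: np.round((R.T@(at_z(f,px,zz)-p))[:2]*1000,1)
print("foot",T((278.7,222.5),.017)-[6,0]); print("hub top",T((278.2,202.5),.017)-[18,0])
# hub circle fit: bright low-saturation pixels left/right edges
h=cv2.cvtColor(f["frame"],cv2.COLOR_BGR2HSV); m=cv2.inRange(h,(0,0,150),(180,70,255)); 
for r in(206,210,215,220,225,230):
    xs=np.nonzero(m[r,235:320])[0]+235; print(r,xs.min(),xs.max(),T((xs.min(),r),.017),T((xs.max(),r),.017))
```

```text
0.07769534061933672 36.55
foot [-0.2 -1.7]
hub top [-0.4 -1.9]
206 263 297 [ 15.6 -10.5] [15.6  8.6]
210 257 302 [ 13.2 -13.9] [13.2 11.5]
215 253 305 [ 10.3 -16.2] [10.3 13.2]
220 250 307 [  7.3 -18. ] [ 7.3 14.4]
225 248 309 [  4.3 -19.2] [ 4.2 15.6]
230 248 309 [  1.2 -19.3] [ 1.2 15.7]
```

Emit:
drive_tool:
  motion:
    - [[-1, -0.0012, -0.0012, 0.005, 0], [-1, -0.0012, -0.0012, 0.012, 0], [-1, -0.0012, -0.0012, 0.018, 0], [-1, -0.0012, -0.0012, 0.024, 0], [-1, -0.0012, -0.0012, 0.028, 0], [-1, -0.0012, -0.0012, 0.032, 0], [-1, -0.0012, -0.0012, 0.034, 0], [-1, -0.0012, -0.0012, 0.034, 0]]

```text
t: 37.4
ee_pos: [0.5742, 0.229, 0.0434]
ee_rot: [0.663, 0.749, -0.0, -0.0]
force: [-0.1, 0.1, 0.2]
finger_gap: 0.04
```

Run:
```python
from tray import *
s=st(); f=cam("wrist"); save(f,"u5",(180,160,380,360),3)
g=cam("scene"); save(g,"u5s",(335,165,405,225),10)
plan((.574,.2305,.02),97)
```

```text
{'t': 37.4, 'joint_positions': [-0.4306, 0.72, -0.0616, 1.9769, 0.0938, 0.4477, -0.4405], 'ee_pos': [0.5742, 0.229, 0.0434], 'ee_rot': [0.6631, 0.7486, -0.0002, -0.0001], 'force': [-0.1114, 0.09, 0.1779], 'finger_gap': 0.04}
t 37.5 pos [0.5744, 0.229, 0.0438] yaw 96.9 j7 -0.44 gap 0.0404 -> shift [0.0015, -0.0002, 0.0238] spin -0.1
```

View pics/u5.png

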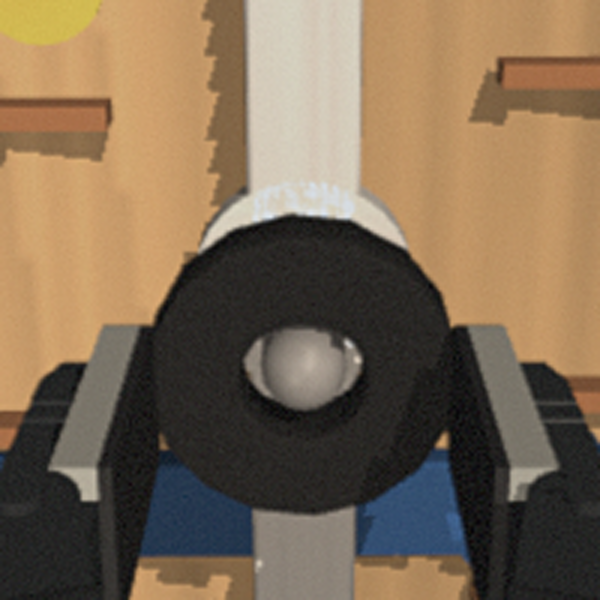

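View pics/u5s.png

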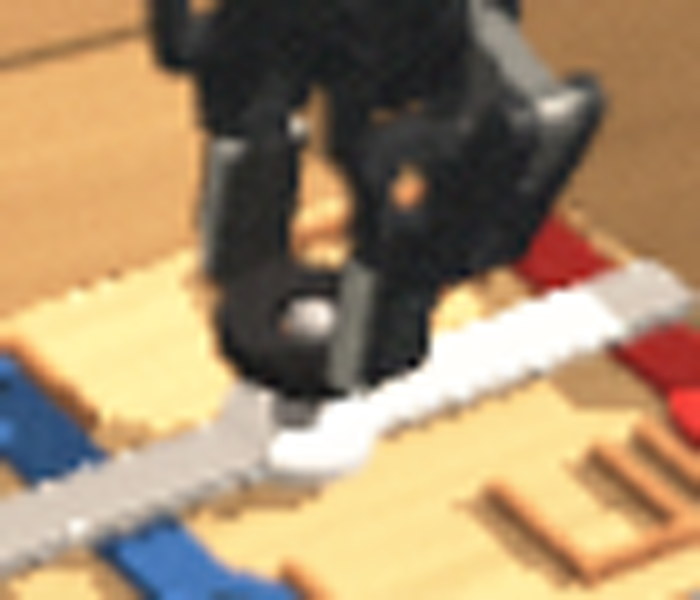

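Emit:
drive_tool:
  motion:
    - [[-1, 0, 0, 0.006, 0], [-1, 0, 0, 0.012, 0], [-1, 0, 0, 0.018, 0], [-1, 0, 0, 0.021, 0], [-1, 0, 0, 0.021, 0], [-1, 0, 0, 0.021, 0], [0.3, 0, 0, 0.021, 0], [0.3, 0, 0, 0.021, 0], [0.3, 0, 0, 0.021, 0], [0.3, 0, 0, 0.021, 0], [0.3, 0, 0, -0.02, 0], [0.3, 0, 0, -0.06, 0], [0.3, 0, 0, -0.11, 0], [0.3, 0, 0, -0.11, 0], [0.3, 0, 0, -0.11, 0]]

```text
t: 39.0
ee_pos: [0.575, 0.2292, 0.1552]
ee_rot: [0.663, 0.748, 0.001, 0.001]
force: [0.1, -0.2, -0.7]
finger_gap: 0.0559
```

Run:
```python
from tray import *
s=st(); f=cam("wrist"); save(f,"u6")
g=cam("scene"); save(g,"u6s",(320,155,420,240),6)
look({"steel_mid":.004,"brass_mid":.005},cams=("scene","top"))
save(g,"u6f",(40,170,220,350),3.3)
plan((.424,-.373,.15),97)
```

```text
{'t': 39.0, 'joint_positions': [-0.4154, 0.5622, -0.0823, 1.9169, 0.0715, 0.6623, -0.4206], 'ee_pos': [0.575, 0.2292, 0.1552], 'ee_rot': [0.6631, 0.7485, 0.0014, 0.0006], 'force': [0.0945, -0.1558, -0.6966], 'finger_gap': 0.0559}
scene steel_mid [(0.74, [412.0, 208.0], [0.6079, 0.3432]), (0.5, [88.0, 233.0], [0.4183, -0.3725]), (0.48, [94.0, 204.0], [0.3163, -0.3463])]
scene brass_mid [(0.51, [95.0, 262.0], [0.5177, -0.3702]), (0.23, [87.0, 236.0], [0.4265, -0.3754])]
top steel_mid [(0.73, [419.0, 303.0], [0.3196, -0.3515]), (0.71, [424.0, 259.0], [0.4216, -0.3685])]
top brass_mid []
t 39.4 pos [0.574, 0.2288, 0.1528] yaw 96.9 j7 -0.42 gap 0.0556 -> shift [-0.5793, -0.2215, 0.0034] spin -0.1
```

View pics/u6.png

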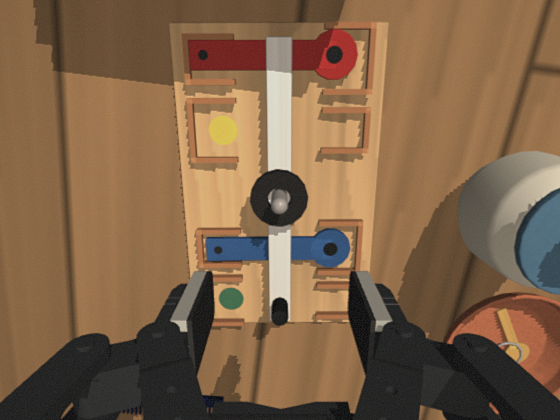

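View pics/u6s.png

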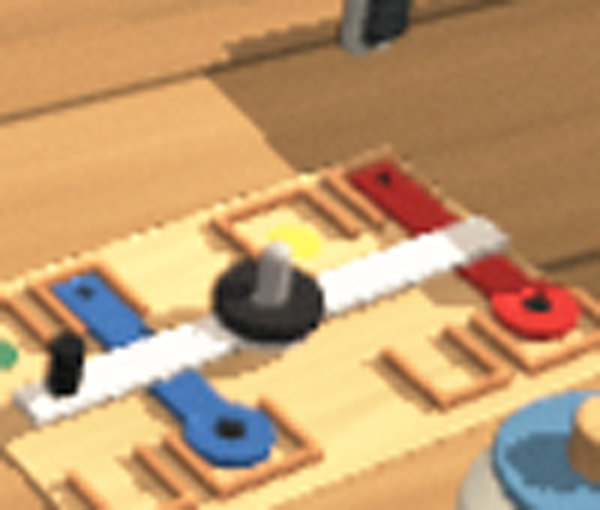

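View pics/u6f.png

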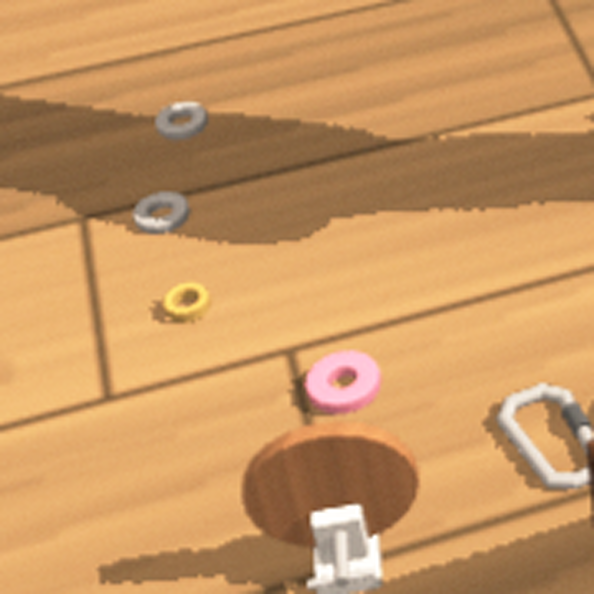

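Emit:
drive_tool:
  motion:
    - [[0.2, -0.045, -0.017, 0, 0], [0.2, -0.09, -0.0345, 0, 0], [0.2, -0.135, -0.0515, 0, 0], [0.2, -0.18, -0.069, 0, 0], [0.2, -0.225, -0.086, 0, 0], [0.2, -0.27, -0.103, 0, 0], [0.2, -0.315, -0.1205, 0, 0], [0.2, -0.36, -0.1375, 0, 0], [0.2, -0.405, -0.155, 0, 0], [0.2, -0.45, -0.172, 0, 0], [0.2, -0.495, -0.189, 0, 0], [0.2, -0.54, -0.2065, 0, 0], [0.2, -0.579, -0.2215, 0.003, 0], [0.2, -0.579, -0.2215, 0.003, 0], [0.2, -0.579, -0.2215, 0.003, 0], [0.2, -0.579, -0.2215, 0.003, 0], [0.2, -0.579, -0.2215, 0.003, 0]]

```text
t: 41.1
ee_pos: [0.4251, -0.3709, 0.1507]
ee_rot: [0.662, 0.749, 0.0, -0.0]
force: [0.5, -0.4, 0.1]
finger_gap: 0.051
```

Run:
```python
from tray import *
s=st(); f=cam("wrist"); save(f,"e1")
ring(f,"steel_mid","wrist",.008,None); look({"steel_mid":.004})
plan((.424,-.373,.002),97)
```

```text
{'t': 41.1, 'joint_positions': [0.7221, 0.5177, -0.1495, 2.0383, 0.1309, 0.5947, 0.6067], 'ee_pos': [0.4251, -0.3709, 0.1507], 'ee_rot': [0.6621, 0.7494, 0.0002, -0.0002], 'force': [0.5105, -0.3896, 0.0946], 'finger_gap': 0.051}
steel_mid wrist conf 0.66 ext [151.0, 151.0, 47.0, 52.0] centre [0.3255, -0.3493] mean [0.3252, -0.3487] dia 0.0368
steel_mid wrist conf 0.56 ext [272.0, 196.0, 48.0, 40.0] centre [0.4199, -0.3733] mean [0.4196, -0.3733] dia 0.0368
wrist steel_mid [(0.96, [270.0, 199.0], [0.4168, -0.3769]), (0.77, [154.0, 148.0], [0.3245, -0.3473])]
t 41.3 pos [0.4248, -0.3717, 0.1509] yaw 97.0 j7 0.61 gap 0.0510 -> shift [-0.0012, -0.001, 0.1489] spin 0.0
```

View pics/e1.png

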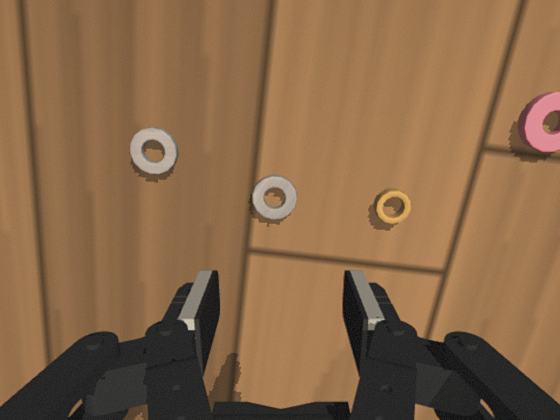

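```bash
cat >> h.py <<'E'
def tool(f,px,zz):
    s=bot.get_state(); R=Ro.from_quat(s["ee_rot"]).as_matrix()
    return np.round((R.T@(at_z(f,px,zz)-np.array(s["ee_pos"])))[:2]*1000,1)
E
python3 - <<'E'
from h import *
f=cam("wrist"); save(f,"e2",(220,150,330,250),6)
print(tool(f,(274.5,198),.008),bot.get_state()["ee_pos"])
E
```

```text
[-2.6 -5.3] [ 0.42473636 -0.37190206  0.1509079 ]
```

View pics/e2.png

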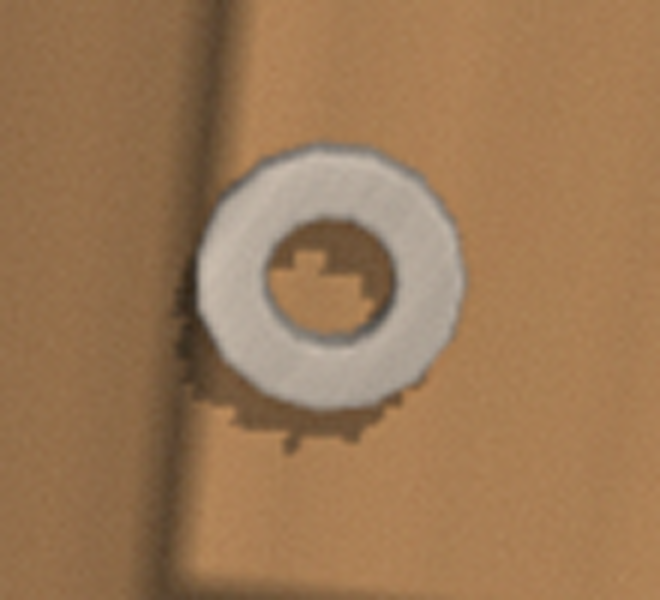

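Emit:
drive_tool:
  motion:
    - [[0.2, -0.0005, -0.0055, 0.05, 0], [0.2, -0.0005, -0.0055, 0.1, 0], [0.2, -0.0005, -0.0055, 0.13, 0], [0.2, -0.0005, -0.0055, 0.147, 0], [0.2, -0.0005, -0.0055, 0.147, 0], [0.2, -0.0005, -0.0055, 0.147, 0], [-1, -0.0005, -0.0055, 0.147, 0], [-1, -0.0005, -0.0055, 0.147, 0], [-1, -0.0005, -0.0055, 0.147, 0], [-1, -0.0005, -0.0055, 0.147, 0], [-1, -0.0005, -0.0055, 0.147, 0], [-1, -0.0005, -0.0055, 0.147, 0]]
  grip_force: 50

```text
t: 42.55
ee_pos: [0.4195, -0.3741, 0.0056]
ee_rot: [0.663, 0.749, 0.0, 0.001]
force: [-0.8, 1.2, 5.9]
finger_gap: 0.0311
```

Emit:
drive_tool:
  motion:
    - [[-1, 0, 0, -0.04, 0], [-1, 0, 0, -0.09, 0], [-1, 0, 0, -0.14, 0], [-1, 0, 0, -0.14, 0], [-1, 0, 0, -0.14, 0], [-1, 0, 0, -0.14, 0]]

```text
t: 43.15
ee_pos: [0.4184, -0.3735, 0.1438]
ee_rot: [0.663, 0.748, -0.0, -0.0]
force: [0.0, -0.5, -1.3]
finger_gap: 0.0305
```

Run:
```python
from tray import *
s=st()
f=cam("wrist"); save(f,"e3")
plan((.5743,.2295,.14),97)
```

```text
{'t': 43.15, 'joint_positions': [0.7357, 0.5249, -0.1543, 2.0508, 0.1422, 0.5759, 0.6031], 'ee_pos': [0.4184, -0.3735, 0.1438], 'ee_rot': [0.6631, 0.7485, -0.0001, -0.0001], 'force': [0.0186, -0.455, -1.2735], 'finger_gap': 0.0305}
t 43.2 pos [0.4183, -0.3733, 0.1431] yaw 96.9 j7 0.60 gap 0.0308 -> shift [0.5795, 0.2277, 0.0034] spin -0.1
```

View pics/e3.png

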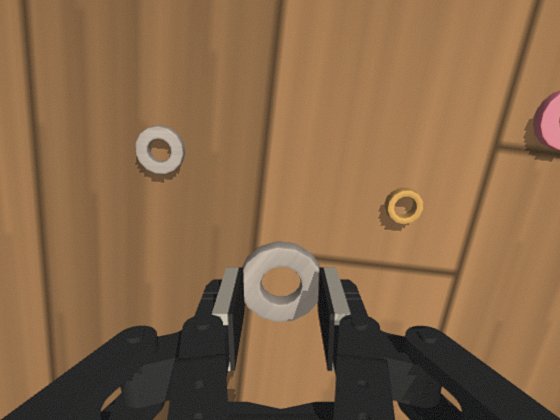

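Emit:
drive_tool:
  motion:
    - [[-1, 0.045, 0.0177, 0, 0], [-1, 0.09, 0.0354, 0, 0], [-1, 0.135, 0.053, 0, 0], [-1, 0.18, 0.0707, 0, 0], [-1, 0.225, 0.0884, 0, 0], [-1, 0.27, 0.106, 0, 0], [-1, 0.315, 0.1238, 0, 0], [-1, 0.36, 0.1415, 0, 0], [-1, 0.405, 0.159, 0, 0], [-1, 0.45, 0.177, 0, 0], [-1, 0.495, 0.1945, 0, 0], [-1, 0.54, 0.212, 0, 0], [-1, 0.579, 0.2277, 0.02, 0], [-1, 0.579, 0.2277, 0.05, 0], [-1, 0.579, 0.2277, 0.067, 0], [-1, 0.579, 0.2277, 0.067, 0], [-1, 0.579, 0.2277, 0.067, 0], [-1, 0.579, 0.2277, 0.067, 0]]

```text
t: 45.0
ee_pos: [0.5754, 0.2284, 0.0773]
ee_rot: [0.663, 0.748, 0.0, 0.0]
force: [0.3, 0.2, 0.8]
finger_gap: 0.031
```

Run:
```python
from tray import *
s=st()
f=cam("wrist"); save(f,"e4",(180,160,380,360),3)
plan((.5744,.229,.043),97)
```

```text
{'t': 45.0, 'joint_positions': [-0.4288, 0.6702, -0.0613, 1.9621, 0.0781, 0.511, -0.4246], 'ee_pos': [0.5754, 0.2284, 0.0773], 'ee_rot': [0.6633, 0.7484, 0.0002, 0.0001], 'force': [0.2771, 0.2154, 0.7689], 'finger_gap': 0.031}
t 45.05 pos [0.5756, 0.2284, 0.0776] yaw 96.9 j7 -0.42 gap 0.0306 -> shift [0.0007, -0.0012, 0.0346] spin -0.1
```

View pics/e4.png

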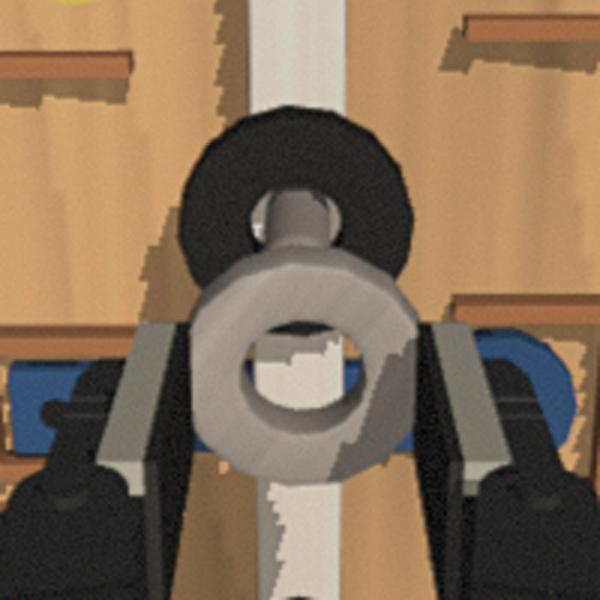

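Emit:
drive_tool:
  motion:
    - [[-1, 0.0005, -0.0011, 0.005, 0], [-1, 0.0005, -0.0011, 0.012, 0], [-1, 0.0005, -0.0011, 0.018, 0], [-1, 0.0005, -0.0011, 0.024, 0], [-1, 0.0005, -0.0011, 0.028, 0], [-1, 0.0005, -0.0011, 0.032, 0], [-1, 0.0005, -0.0011, 0.034, 0], [-1, 0.0005, -0.0011, 0.034, 0]]

```text
t: 45.85
ee_pos: [0.5738, 0.2289, 0.0424]
ee_rot: [0.663, 0.749, -0.0, -0.0]
force: [0.3, 0.7, -1.0]
finger_gap: 0.031
```

Run:
```python
from tray import *
s=st(); f=cam("wrist"); save(f,"e5",(180,160,380,360),3)
```

```text
{'t': 45.85, 'joint_positions': [-0.4352, 0.7213, -0.0549, 1.9785, 0.0843, 0.4445, -0.4317], 'ee_pos': [0.5738, 0.2289, 0.0424], 'ee_rot': [0.6631, 0.7485, -0.0002, -0.0001], 'force': [0.2805, 0.7052, -0.9729], 'finger_gap': 0.031}
```

View pics/e5.png

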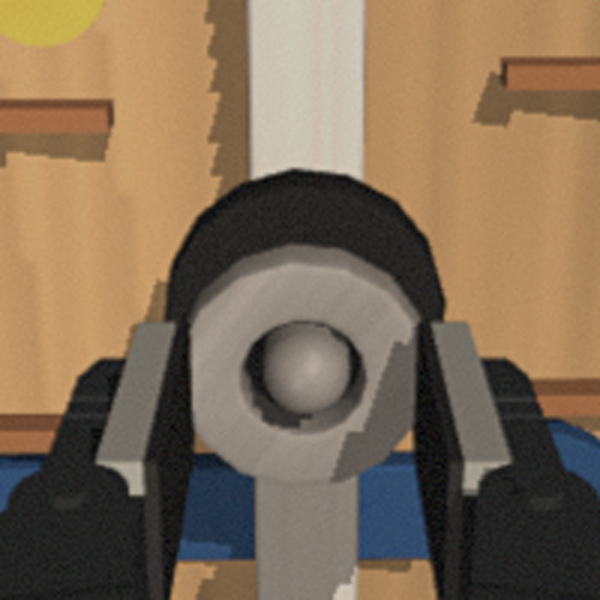

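Threaded: the post dome shows inside the steel ring's bore. Lower and release.

Emit:
drive_tool:
  motion:
    - [[-1, 0, 0, 0.004, 0], [-1, 0, 0, 0.008, 0], [-1, 0, 0, 0.009, 0], [-1, 0, 0, 0.009, 0], [-1, 0, 0, 0.009, 0], [0.1, 0, 0, 0.009, 0], [0.1, 0, 0, 0.009, 0], [0.1, 0, 0, 0.009, 0], [0.1, 0, 0, 0.009, 0], [0.1, 0, 0, -0.03, 0], [0.1, 0, 0, -0.07, 0], [0.1, 0, 0, -0.11, 0], [0.1, 0, 0, -0.11, 0], [0.1, 0, 0, -0.11, 0], [0.1, 0, 0, -0.11, 0]]

```text
t: 47.4
ee_pos: [0.5733, 0.2286, 0.1519]
ee_rot: [0.663, 0.749, -0.001, -0.0]
force: [0.3, 0.5, -0.9]
finger_gap: 0.0475
```

Run:
```python
from tray import *
s=st(); f=cam("wrist"); save(f,"e6",(180,80,380,280),3)
g=cam("scene"); save(g,"e6s",(320,155,420,240),6)
look({"brass_mid":.005},cams=("scene","top"))
plan((.515,-.372,.15),97)
```

```text
{'t': 47.4, 'joint_positions': [-0.4222, 0.5659, -0.0729, 1.9203, 0.0638, 0.6589, -0.4132], 'ee_pos': [0.5733, 0.2286, 0.1519], 'ee_rot': [0.6631, 0.7485, -0.0006, -0.0003], 'force': [0.2815, 0.5006, -0.9047], 'finger_gap': 0.0475}
scene brass_mid [(0.63, [96.0, 263.0], [0.5195, -0.3672]), (0.51, [378.0, 206.0], [0.5731, 0.2715])]
top brass_mid [(0.58, [420.0, 221.0], [0.5126, -0.3623])]
t 47.7 pos [0.5736, 0.2289, 0.1519] yaw 96.9 j7 -0.41 gap 0.0468 -> shift [-0.5894, -0.1307, 0.0023] spin -0.1
```

View pics/e6.png

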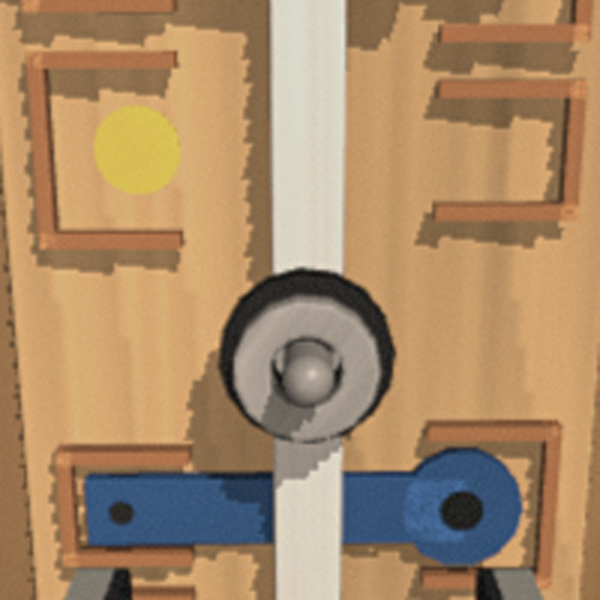

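View pics/e6s.png

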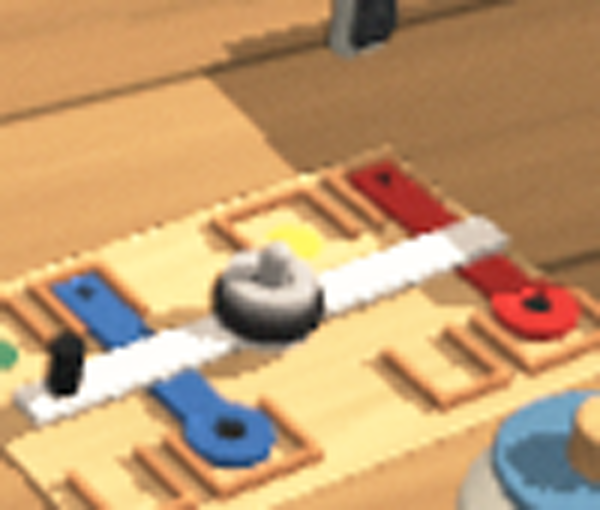

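Steel sits flat on the rubber, bar in place. Now the brass ring.

Emit:
drive_tool:
  motion:
    - [[0, -0.048, -0.0105, 0, 0], [0, -0.096, -0.021, 0, 0], [0, -0.144, -0.032, 0, 0], [0, -0.192, -0.0425, 0, 0], [0, -0.24, -0.053, 0, 0], [0, -0.288, -0.064, 0, 0], [0, -0.336, -0.0745, 0, 0], [0, -0.384, -0.085, 0, 0], [0, -0.432, -0.096, 0, 0], [0, -0.48, -0.1065, 0, 0], [0, -0.528, -0.117, 0, 0], [0, -0.57, -0.1265, 0, 0], [0, -0.589, -0.1307, 0.002, 0], [0, -0.589, -0.1307, 0.002, 0], [0, -0.589, -0.1307, 0.002, 0], [0, -0.589, -0.1307, 0.002, 0], [0, -0.589, -0.1307, 0.002, 0]]

```text
t: 49.4
ee_pos: [0.516, -0.3696, 0.1508]
ee_rot: [0.662, 0.749, 0.0, -0.0]
force: [0.5, -1.0, -0.7]
finger_gap: 0.0428
```

Run:
```python
from tray import *
s=st(); f=cam("wrist"); save(f,"g1"); 
ring(f,"brass_mid","wrist",.010,None)
plan((.515,-.372,.0035),97)
for px in((280,196),): print(tool(f,px,.01))
```

```text
{'t': 49.4, 'joint_positions': [0.6212, 0.5867, -0.1331, 1.8787, 0.1156, 0.6838, 0.5439], 'ee_pos': [0.516, -0.3696, 0.1508], 'ee_rot': [0.6621, 0.7494, 0.0003, -0.0002], 'force': [0.4959, -0.974, -0.7118], 'finger_gap': 0.0428}
brass_mid wrist conf 0.87 ext [278.0, 194.0, 39.0, 36.0] centre [0.5137, -0.3691] mean [0.5133, -0.3691] dia 0.0297
t 49.5 pos [0.5159, -0.3702, 0.1509] yaw 97.0 j7 0.54 gap 0.0427 -> shift [-0.0017, -0.0011, 0.1474] spin 0.0
[ 0.  -0.9]
```

View pics/g1.png

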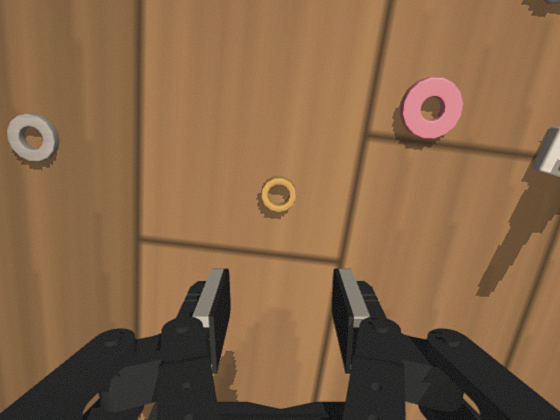

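Emit:
drive_tool:
  motion:
    - [[0, 0.0005, -0.003, 0.05, 0], [0, 0.0005, -0.003, 0.1, 0], [0, 0.0005, -0.003, 0.13, 0], [0, 0.0005, -0.003, 0.147, 0], [0, 0.0005, -0.003, 0.147, 0], [0, 0.0005, -0.003, 0.147, 0], [-1, 0.0005, -0.003, 0.147, 0], [-1, 0.0005, -0.003, 0.147, 0], [-1, 0.0005, -0.003, 0.147, 0], [-1, 0.0005, -0.003, 0.147, 0], [-1, 0.0005, -0.003, 0.147, 0], [-1, 0.0005, -0.003, 0.147, 0]]

```text
t: 50.7
ee_pos: [0.5132, -0.3721, 0.006]
ee_rot: [0.663, 0.748, 0.0, 0.002]
force: [-1.3, 1.3, 6.8]
finger_gap: 0.0239
```

Emit:
drive_tool:
  motion:
    - [[-1, 0, 0, -0.04, 0], [-1, 0, 0, -0.09, 0], [-1, 0, 0, -0.14, 0], [-1, 0, 0, -0.14, 0], [-1, 0, 0, -0.14, 0], [-1, 0, 0, -0.14, 0]]

```text
t: 51.3
ee_pos: [0.5117, -0.3712, 0.1437]
ee_rot: [0.663, 0.749, -0.0, -0.0]
force: [-0.7, 0.0, -0.4]
finger_gap: 0.0238
```

Run:
```python
from tray import *
s=st()
f=cam("wrist"); save(f,"g2")
plan((.574,.229,.14),97)
```

```text
{'t': 51.3, 'joint_positions': [0.6273, 0.5933, -0.1344, 1.8896, 0.1217, 0.6668, 0.5406], 'ee_pos': [0.5117, -0.3712, 0.1437], 'ee_rot': [0.6631, 0.7485, -0.0001, -0.0001], 'force': [-0.719, 0.008, -0.434], 'finger_gap': 0.0238}
t 51.35 pos [0.5115, -0.3711, 0.143] yaw 96.9 j7 0.54 gap 0.0240 -> shift [0.5882, 0.1344, 0.0034] spin -0.1
```

View pics/g2.png

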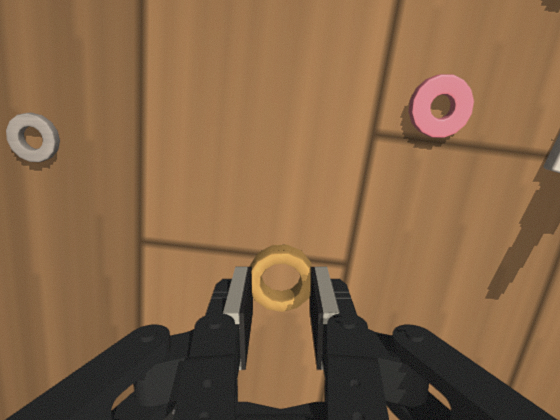

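Emit:
drive_tool:
  motion:
    - [[-1, 0.048, 0.011, 0, 0], [-1, 0.096, 0.022, 0, 0], [-1, 0.144, 0.033, 0, 0], [-1, 0.192, 0.044, 0, 0], [-1, 0.24, 0.055, 0, 0], [-1, 0.288, 0.066, 0, 0], [-1, 0.336, 0.077, 0, 0], [-1, 0.384, 0.088, 0, 0], [-1, 0.432, 0.0985, 0, 0], [-1, 0.48, 0.1095, 0, 0], [-1, 0.528, 0.1205, 0, 0], [-1, 0.57, 0.13, 0, 0], [-1, 0.587, 0.134, 0.02, 0], [-1, 0.587, 0.134, 0.05, 0], [-1, 0.587, 0.134, 0.067, 0], [-1, 0.587, 0.134, 0.067, 0], [-1, 0.587, 0.134, 0.067, 0], [-1, 0.587, 0.134, 0.067, 0]]

```text
t: 53.15
ee_pos: [0.5748, 0.2274, 0.0773]
ee_rot: [0.663, 0.748, 0.0, 0.0]
force: [0.0, -0.5, -0.3]
finger_gap: 0.0242
```

Run:
```python
from tray import *
s=st()
f=cam("wrist"); save(f,"g3",(180,160,380,360),3)
plan((.574,.2288,.047),97)
```

```text
{'t': 53.15, 'joint_positions': [-0.4318, 0.6693, -0.0553, 1.9647, 0.0706, 0.5089, -0.4163], 'ee_pos': [0.5748, 0.2274, 0.0773], 'ee_rot': [0.6632, 0.7484, 0.0003, 0.0001], 'force': [0.0023, -0.5142, -0.332], 'finger_gap': 0.0242}
t 53.2 pos [0.5749, 0.2275, 0.0776] yaw 96.9 j7 -0.42 gap 0.0241 -> shift [0.0014, -0.0008, 0.0306] spin -0.1
```

View pics/g3.png

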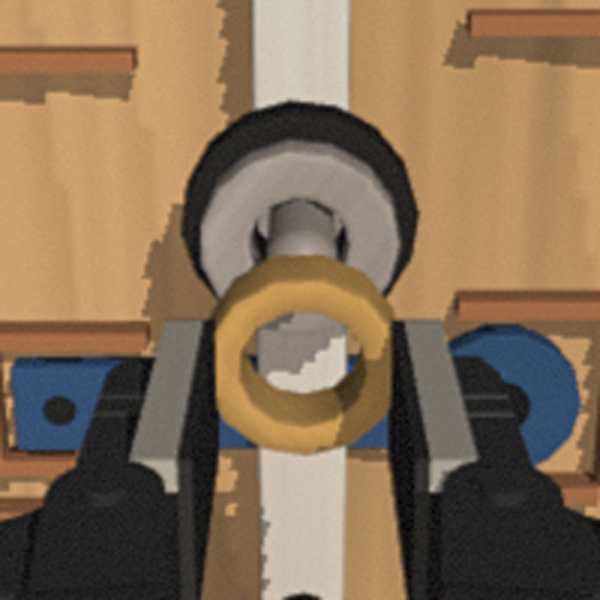

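Emit:
drive_tool:
  motion:
    - [[-1, 0.001, -0.0007, 0.005, 0], [-1, 0.001, -0.0007, 0.012, 0], [-1, 0.001, -0.0007, 0.018, 0], [-1, 0.001, -0.0007, 0.023, 0], [-1, 0.001, -0.0007, 0.027, 0], [-1, 0.001, -0.0007, 0.03, 0], [-1, 0.001, -0.0007, 0.03, 0], [-1, 0.001, -0.0007, 0.03, 0]]

```text
t: 54.0
ee_pos: [0.5736, 0.2284, 0.0467]
ee_rot: [0.663, 0.749, -0.0, -0.0]
force: [0.1, -0.2, -0.2]
finger_gap: 0.0237
```

Run:
```python
from tray import *
s=st(); f=cam("wrist"); save(f,"g4",(180,160,380,360),3)
```

```text
{'t': 54.0, 'joint_positions': [-0.4377, 0.7143, -0.0502, 1.9784, 0.0755, 0.4507, -0.4227], 'ee_pos': [0.5736, 0.2284, 0.0467], 'ee_rot': [0.6631, 0.7485, -0.0, -0.0], 'force': [0.1209, -0.165, -0.1631], 'finger_gap': 0.0237}
```

View pics/g4.png

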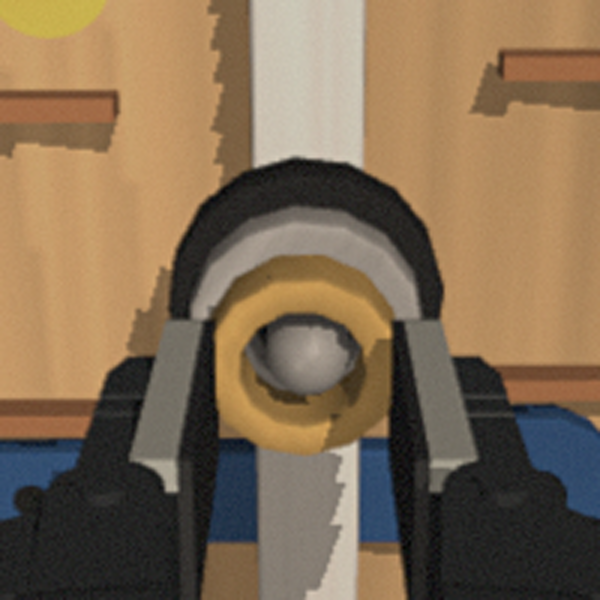

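Emit:
drive_tool:
  motion:
    - [[-1, 0.0007, 0, 0.003, 0], [-1, 0.0007, 0, 0.005, 0], [-1, 0.0007, 0, 0.005, 0], [-1, 0.0007, 0, 0.005, 0], [-0.1, 0.0007, 0, 0.005, 0], [-0.1, 0.0007, 0, 0.005, 0], [-0.1, 0.0007, 0, 0.005, 0], [-0.1, 0.0007, 0, 0.005, 0], [-0.1, 0.0007, 0, -0.03, 0], [-0.1, 0.0007, 0, -0.07, 0], [-0.1, 0.0007, 0, -0.11, 0], [-0.1, 0.0007, 0, -0.14, 0], [-0.1, 0.0007, 0, -0.14, 0], [-0.1, 0.0007, 0, -0.14, 0]]

```text
t: 55.45
ee_pos: [0.5737, 0.2291, 0.1874]
ee_rot: [0.663, 0.749, 0.001, 0.0]
force: [-0.1, -0.1, 0.2]
finger_gap: 0.0385
```

Run:
```python
from tray import *
s=st(); f=cam("wrist"); save(f,"g5",(150,40,400,300),2.4); plate(f,"red",.009); plate(f,"blue",.009)
g=cam("scene"); save(g,"g5s",(310,155,430,245),6); save(g,"g5f")
look({"bar_knob":.028,"post":.05})
```

```text
{'t': 55.45, 'joint_positions': [-0.4256, 0.5206, -0.0679, 1.8936, 0.0508, 0.7276, -0.4015], 'ee_pos': [0.5737, 0.2291, 0.1874], 'ee_rot': [0.6631, 0.7485, 0.0007, 0.0003], 'force': [-0.0847, -0.1394, 0.1953], 'finger_gap': 0.0385}Traceback (most recent call last):
  File "<stdin>", line 2, in <module>
  File "h.py", line 63, in plate
    a,b=np.polyfit(q[s1],r[s1],1); ang=np.degrees(np.arctan2(u[1],u[0])+np.arctan(a))
        ~~~~~~~~~~^^^^^^^^^^^^^^^
    raise TypeError("expected non-empty vector for x")
TypeError: expected non-empty vector for x
```

View pics/g5.png

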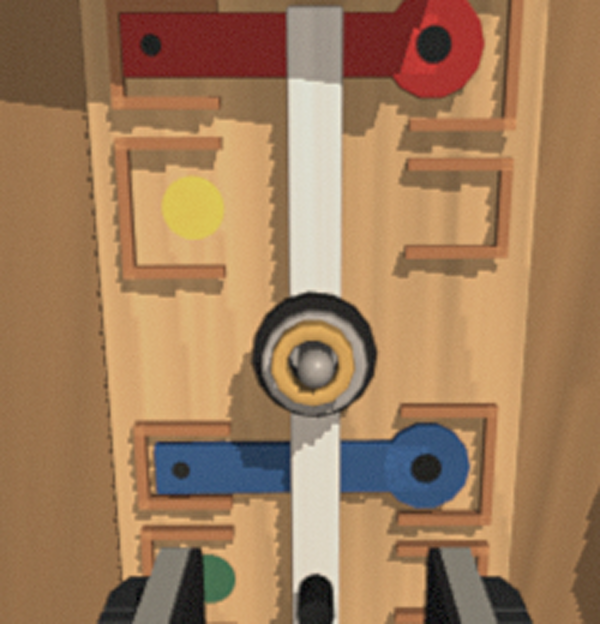

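Run:
```python
from tray import *
g=cam("scene"); save(g,"g5s",(310,155,430,245),6); save(g,"g5f")
look({"bar_knob":.028,"post":.05},cams=("wrist",))
t=cam("top"); 
for n in("comb","tealight","carabiner","pot","clamp","dish"):
    a=bot.cut_out(n,"top"); print(n,[np.round(q["extent"]).tolist() for q in a[:1]])
```

```text
wrist bar_knob [(0.9, [284.0, 288.0], [0.5857, 0.1393])]
wrist post [(0.65, [284.0, 196.0], [0.5744, 0.2296]), (0.4, [281.0, 185.0], [0.5715, 0.2382])]
comb [[269.0, 235.0, 13.0, 55.0]]
tealight [[308.0, 137.0, 25.0, 26.0]]
carabiner [[346.0, 143.0, 24.0, 33.0]]
pot [[170.0, 115.0, 41.0, 43.0]]
clamp [[401.0, 125.0, 39.0, 36.0]]
dish [[227.0, 107.0, 48.0, 48.0]]
```

View pics/g5s.png

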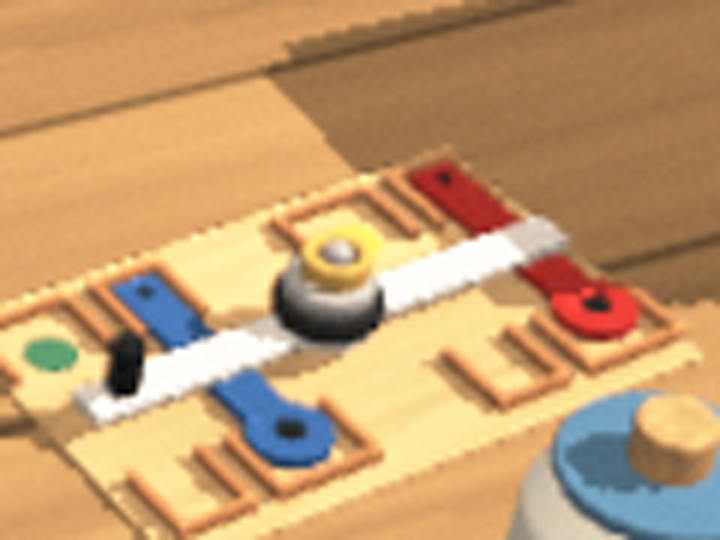

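View pics/g5f.png

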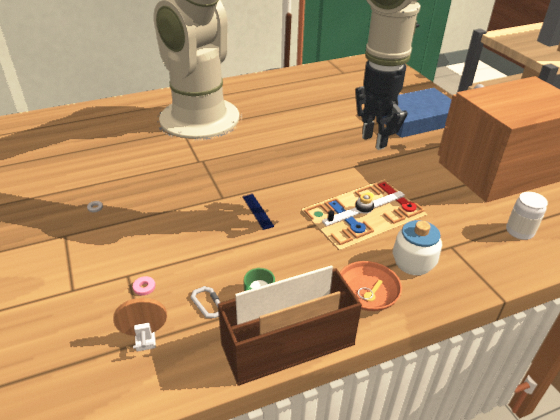

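Emit:
drive_tool:
  motion:
    - [[-0.1, 0.045, 0, 0, 0], [-0.1, 0.09, 0, 0, 0], [-0.1, 0.09, 0, 0, 0], [-0.1, 0.09, 0, 0, 0], [-0.1, 0.09, 0, 0, 0]]

```text
t: 56.55
ee_pos: [0.5628, 0.3173, 0.1866]
ee_rot: [0.663, 0.748, -0.0, 0.0]
force: [-1.2, -0.4, -0.2]
finger_gap: 0.0382
```

Run:
```python
from tray import *
f=cam("wrist"); save(f,"z1",(150,110,400,280),3.1); tray(f)
print("red hole",at_z(f,(0,0),.009)[:0])
```

```text
red px [319.8, 168.3] exp [328.1, 170.7] area 1406 [0.5946, 0.3338]
yellow px [233.5, 225.5] exp [232.3, 224.7] area 253 [0.5241, 0.272]
blue px [310.7, 318.3] exp [322.9, 315.4] area 773 [0.6083, 0.1833]
green px [240.2, 357.6] exp [238.3, 357.6] area 253 [0.5428, 0.1281]
tray c [0.5675, 0.2293] th 6.38 dot x 0.0370 rms 0.0017
red hole []
```

View pics/z1.png

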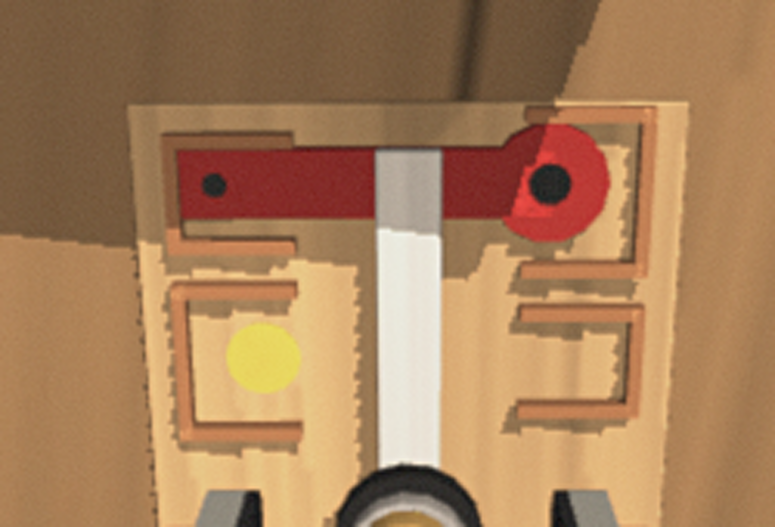

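Run:
```python
from h import *
st(); print(bot.sign_off())
```

```text
{'t': 56.6, 'joint_positions': [-0.5601, 0.5531, -0.0614, 1.8276, 0.0477, 0.7629, -0.5275], 'ee_pos': [0.5631, 0.3169, 0.1867], 'ee_rot': [0.6637, 0.748, -0.0003, 0.0003], 'force': [-0.1631, -0.0302, -1.1947], 'finger_gap': 0.038}
the job is handed in; nothing more can be done
None
```

The coat-peg set is packed and the job was handed in at about 57 s of the 210 s; no verdict was reported. I turned the bar aside by its knob and laid the red and blue plates in their compartments; no yellow or green plate was out. I then turned the bar back across and threaded the rubber, steel and brass rings. Of the two steel rings I took the one farther from the base, and I left the pink ring alone.

**Last checks, from the pictures:**
- **Bar:** lies along the tray's cross direction, at its stop to within the measuring error of about 1°.
- **Rings:** stacked flat and concentric on the post, in the order rubber, steel, brass.
- **Blue plate:** looked centred in its compartment.
- **Red plate:** flat in its compartment, but against the plain-end wall and one rail. By eye it is off by about 4 mm lengthwise and 3 mm across, inside the limits of 7 and 6 mm. It looked nearer the middle right after I placed it.
- **Bystanders:** within a few pixels of where they started in the top view.
- **Gripper:** clear of everything at hand-in.

**What disagreed or failed:** the cameras differed by 1 to 3 mm on the post's position, so I checked each ring over the post in the wrist picture before releasing it. My last automatic plate measurement failed, and the last tray fit was unreliable because the plates hid the dots. I judged the final plate positions by eye.

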